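Index the scribing template on the sloping board

ROBOT

A 7-joint arm with a two-finger parallel gripper is mounted at the origin on the work surface. World frame = base frame: x ahead of the robot, y to its left, z up, the work surface at z = 0. Lengths are in mm, angles in rad, forces in N, time in s.
With the tool pointing down it reaches from about 400 to 875 mm from the base axis. Payload 4.4 kg.
Tool frame: the origin (TCP) lies on the centre line of the jaws, within the pads' length; the fingertips stand 25 mm ahead of it and the grasp point (between the pads) lies 6 mm ahead of it; z points along the fingers, x is the direction in which the jaws open and shut, and the axes are right-handed (so a half turn about z gives the same grasp; the last joint's range is limited). The gripper opens to 85 mm and grips with 20 to 120 N. Pads are 22 mm wide; open, the fingers measure 114 mm over their backs; the gripper's body (76 mm by 85 mm) begins 54 mm behind the grasp point. The pads swing forward as they close: fully open they stand 13 mm farther back than shut.
Start: joints at [-1.336, 0.628, 0.038, 1.517, -0.027, 0.996, -0.02], TCP at [192.561, 620.836, 256.313] pointing down, gripper open.
Joint ranges: [-3.06, 3.06], [-0.37, 2.12], [-1.25, 1.32], [0.18, 2.47], [-1.1, 4.24], [0.23, 1.98], [-2.94, 2.94]. Speed limits (rad/s): [2.57, 2.57, 3.14, 3.14, 3.14, 3.14, 3.14].

INTERFACE

Orientations are given as [roll, pitch, yaw] about the fixed x, y, z axes, in that order (R = Rz(yaw) Ry(pitch) Rx(roll)).
In Python, from cell import ctrl, cams gives the robot as it stands. The module is installed in compiled form; this text tells all that it offers.
- The arm moves only by the tool step_arm, never from a script. Its arguments are lists of equal length, an entry for each row: "linear": the shift along the tool's x, y, z in mm, a list of three; "yaw": the turn about the tool's z in rad; "gripper": the opening, from -1 (shut) to 1 (fully open). A call has 1 to 8 rows; each row is the pose to reach, as a shift and turn from the pose commanded when the call began, along the tool's axes at that moment; what a row does not reach only later rows make up. A row lasts 1/12 s, in which the tool goes at most 41.7 mm and 7.16 degrees, less where a joint would pass 70% of its speed; a pose out of reach is approached as far as the arm can. A call with a gripper value outside its range is refused whole. The fingers move at their own pace and stop on an object; the grip force is fixed at half the most. Time passes only in rows, so rows that repeat a pose let the fingers close. It gives the time, the measured TCP pose, the force and the opening at its end, in the units of the state.
- ctrl.read_state(): the state, without advancing time (a new reading comes with each control period).
- cams.get_image(name): name is "side" or "top"; returns a dict with "frame" (480x640x3 uint8, red, green, blue), "depth" (480x640 float32, mm along the optical axis (not along the pixel's ray), 0 where there is no reading), "intrinsics" (3x3 intrinsics, pixels), "cam_to_world" (4x4, takes a point from camera to world coordinates). Camera axes: x right, y down, z forward; pixel columns grow to the right and rows downward; lengths in mm; the calibration is good to about 2 mm. A picture is of the moment at which its call begins.
- ctrl.finish_job(): hands the job in, once; it reports no verdict.
Trained networks look in the newest picture that a camera, given by its name, has taken for a name from the list of things; names that differ only in an ending like _2 or _b are one class to them, and where a whole thing is asked for, a point or a joint stands for the part that bears it (a point fixed in the world has none). Each returns a list of dicts, best first, with "conf" (0 to 1); they miss things now and then, are a little off and sometimes report something else, mostly with a low value. They report only what shows in the picture. A call takes as long as a camera call. They do not tell look-alikes from the thing itself.
- cams.regions_of(camera, name): "pixels" (480x640 bool, what is visible of it) and "pixel" ([column, row] in pixels, amid what is visible of it).
The state is a dict: "clock": time; "qpos": joint angles; "qd": joint speeds; "tau": joint torques, N m; "eef_pos": TCP position; "tool_rot": TCP orientation; "force": force on the tool from outside, world axes, zero at the start; "torque": the same for the moment, N m; "width": finger opening in mm.
Only numpy, scipy, OpenCV 4.12 (cv2) and the standard library are available. Lean on these libraries where they do the work, as an engineer would, in place of code of your own. Each camera call takes 0.05 s, during which the arm holds its last target.

TASK

Pick up the aluminium template by its wooden block and, tilted to match the sloping board, lower it under the strip lamp onto the ledge at the end nearer the robot, still holding it, with its hole just short of the black slot and uppermost on the slope. Then slide it along the ledge away from the robot, letting it ride loosely on the hidden index pin, until its hole drops over the pin and the plate lies flush on the board; let go and leave it there, with the other things on the bench undisturbed.

Things in the scene. Friction and masses are not known exactly. Their poses are not given: they have to be found in the camera images.
- slope: Laminate face of the fixed sloping board, 340 mm long (x) by 150 mm (y), inclined 30 degrees. Origin: on the face, middle of its lower edge, against the ledge. x: along the ledge, away from the robot; y: up the slope; z: outward normal of the face. The aluminium ledge runs along the whole lower edge: y = -8 to 0 mm, 12 mm high above the face. The points below are given in this frame.
- slot_mid (a point): Middle of a black slot mark on the face (y = 82 mm), 72 mm long along x. A steel pin, 9 mm thick, rounded top, stands 8 mm proud, square to the face, on this line, its centre at most 30 mm either way in x from this point. Its place differs each time and is not reported: find it by feel, or see it before the plate covers it.
- lamp_edge (a point): Middle of the lower front edge of a strip-lamp bar (18 x 20 mm, parallel to x) fixed over the board, on posts 178 mm either side that stand behind the face's top edge; y = 116, z = 141 mm in the slope's frame. It hangs nearly straight above the template's block: an upright tool does not fit beneath, so come in along the face's normal.
- template_grip (a point): Centre (half-way up) of a wooden block, 30 x 30 mm, 34 mm high, on the loose template, an aluminium plate 200 (x) x 110 (y) x 5 mm, in all 0.24 to 0.38 kg. y points from the plain long edge (goes on the ledge) to the edge with the hole, z out of the block's side. Plate's underside at z = -22 mm, plain edge at y = -38, hole axis at x = 0, y = 44. Starts flat on the bench.
- template_hole (a point): Centre of the plate's 14 mm round hole, at the underside; axes as the block's. 82 mm from the plain edge, midway along. Seated: z = 0 in the slope's frame. With the hole 36 to 60 mm short of the slot's middle the plate covers the pin and rides on it, up to 8 mm raised. Friction may stop it from sliding down to the ledge by itself: push it down there.
- paint_jar: Bystander: small jar 44 mm wide, 55 mm high; origin at the centre of its underside.
- glue_jar: Bystander: jar 52 mm wide, 75 mm high; origin at the centre of its underside.
- brush: Bystander: brush 170 mm long, lying; origin near its middle, underneath.
- screwdriver: Bystander: screwdriver 160 mm long, lying; origin near its middle, underneath.
- tile: Bystander: white six-sided tile 90 mm across, 8 mm thick; origin at the centre of its underside.
- pliers: Bystander: pliers about 165 mm long, lying; origin near the pivot, underneath.
There are look-alikes about, which are no part of the job. Leave any red look-alike of the part that bears template_grip alone.

How it is judged (in metres and radians):
On the way:
1. Held in the fingers at the near end: hole at x -80 to -34 mm, y 70 to 94 mm, under 20 mm from the face (slope's frame), plate within 0.17 rad of parallel to it (x of template_hole in the frame of slope between -0.08 and -0.034 m and y of template_hole in the frame of slope between 0.07 and 0.094 m and z of template_hole in the frame of slope between -0.003 and 0.02 m and angle between the z axis of template_hole and the z axis of slope, either way round below 0.17 rad and contact force between the fingers and template above 0.5 N), for 0.1 s.
At the end, for the whole second after the job is handed in: Template released, at rest, block side up, flush on the slope with its hole over the pin: underside at the hole within 2 mm of the face, parallel to it within 0.025 rad, square to the ledge within 0.08 rad, hole at y 78 to 86.5 mm and x -34 to 34 mm of the slope's frame (z of template_hole in the frame of slope between -0.002 and 0.002 m and angle between the z axis of template_hole and the z axis of slope, either way round below 0.025 rad and angle between the x axis of template_hole and the x axis of slope, either way round below 0.08 rad and x of template_hole in the frame of slope between -0.034 and 0.034 m and y of template_hole in the frame of slope between 0.078 and 0.0865 m and z of template_grip in the frame of slope above 0.015 m and linear speed of template below 0.01 m/s and contact force between the fingers and template below 0.1 N); the robot touches nothing.
It fails at once if a bystander is pushed more than 30 mm from its place (distance of any of paint_jar, glue_jar, brush, screwdriver, tile, pliers from where it was at the start of the episode above 0.03 m).
It also fails if it takes over 45 s, if anything falls off the work surface, if the arm or the gripper's body presses on something with over 40 N, if the wrist force passes 120 N, or if a joint passes its speed limit or range.

## Working session

There is one attempt and no reset: what is moved stays moved. The work goes in short steps, Python scripts to look and compute and a tool call to move; the robot and the scene stay as the last step left them, time stands still between calls to the robot, and variables do not carry over. Pictures are saved under pics/ and viewed, and the job is handed in when it is done.

Besides the shell and the picture viewer there is one more tool, called after ">>>" as name(argument=value, ...), one argument or row to a line, values as JSON. step_arm: Moves the arm, as the interface text tells. Its arguments: {"type":"object","properties":{"linear":{"type":"array"},"yaw":{"type":"array"},"gripper":{"type":"array"}},"required":["linear","yaw","gripper"]}

```bash
mkdir -p pics; cat > h.py <<'E'
import numpy as np, cv2
from cell import ctrl, cams
def snap(n,tag):
    d=cams.get_image(n); cv2.imwrite(f'pics/{tag}.png',d['frame'][:,:,::-1]); np.savez(f'pics/{tag}.npz',**d); return d
def pts(d):
    K=np.array(d['intrinsics']);T=np.array(d['cam_to_world']);z=d['depth']
    v,u=np.mgrid[:480,:640]
    p=np.stack([(u-K[0,2])/K[0,0]*z,(v-K[1,2])/K[1,1]*z,z,np.ones_like(z)],-1)
    P=(p@T.T)[...,:3]; P[z<=0]=np.nan; return P
E
python3 - <<'E'
from h import *
print(ctrl.read_state())
for n in('side','top'):
    d=snap(n,n+'0'); print(n,d['cam_to_world'],d['intrinsics'])
    P=pts(d)
    for k in ['slope','slot_mid','lamp_edge','template_grip','template_hole','paint_jar','glue_jar','brush','screwdriver','tile','pliers']:
        for r in cams.regions_of(n,k)[:3]:
            m=r['pixels'];print(k,round(r['conf'],2),r['pixel'],m.sum(),np.nanmedian(P[m],0).round(0) if m.any() else'')
E
```

```text
{'clock': 0.0, 'qpos': array([-1.33579783,  0.62936304,  0.03845356,  1.51835476, -0.02700165,
        0.99626822, -0.01997638]), 'qd': array([-0.00170087, -0.00048765,  0.00191181,  0.00053408,  0.0004313 ,
        0.00125876,  0.0003557 ]), 'tau': array([ 8.70397398e-04, -5.63399220e+01,  1.22652322e+00, -1.93441558e+01,
        1.10910862e-02,  1.07439252e-02,  4.32508642e-06]), 'eef_pos': array([192.39460423, 620.28520052, 255.38251313]), 'tool_rot': array([3.14156206e+00, 1.87475666e-03, 1.27001143e+00]), 'force': array([-0.35367546, -0.71220206, -0.68335094]), 'torque': array([ 0.0516234 , -0.01174823,  0.08334123]), 'width': 85.46726325161528}
side [[ 9.80371219e-01 -1.52264213e-01  1.25251274e-01  4.34287364e+02]
 [-1.96538659e-01 -7.04321935e-01  6.82131342e-01 -8.11885261e+02]
 [-1.56469721e-02 -6.93358653e-01 -7.20422759e-01  7.80313531e+02]
 [ 0.00000000e+00  0.00000000e+00  0.00000000e+00  1.00000000e+00]] [[445.44987705   0.         318.08058169]
 [  0.         445.44987705 236.2165091 ]
 [  0.           0.           1.        ]]
slope 0.7 [296.2, 182.0] 8120 [547.  63.
[... 1428 characters left out ...]
 5.]
template_grip 0.56 [441.5, 356.0] 3124 [ 301. -546.    4.]
template_hole 0.72 [335.1, 278.2] 2813 [ 512. -266.    5.]
template_hole 0.57 [440.3, 354.0] 3147 [ 301. -546.    4.]
paint_jar 0.71 [336.5, 278.1] 2904 [ 512. -266.    5.]
paint_jar 0.58 [288.9, 182.0] 236 [ 769. -148.   52.]
glue_jar 0.86 [376.7, 343.7] 360 [ 329. -369.   73.]
glue_jar 0.66 [215.1, 259.6] 6607 [547.  58.  60.]
brush 0.77 [363.9, 204.8] 768 [ 711. -348.   17.]
screwdriver 0.67 [298.5, 338.6] 317 [ 340. -166.   21.]
screwdriver 0.23 [289.8, 183.5] 228 [ 768. -148.   52.]
tile 0.97 [260.2, 176.1] 649 [801. -59.   8.]
tile 0.34 [211.6, 260.2] 6895 [546.  58.  61.]
pliers 0.65 [413.9, 257.0] 638 [ 562. -489.   10.]
```

View pics/side0.png

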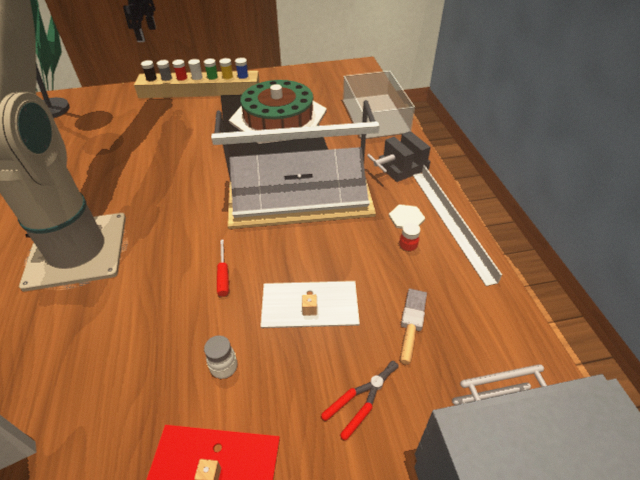

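View pics/top0.png

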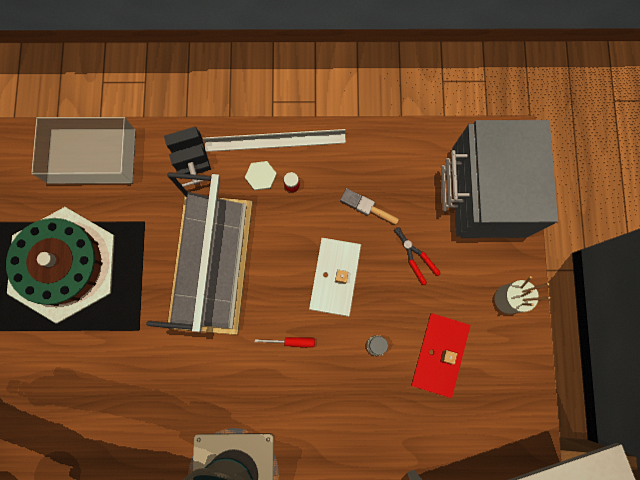

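```bash
python3 - <<'E'
from h import *
s=cv2.imread('pics/side0.png'); cv2.imwrite('pics/z1.png',cv2.resize(s[120:225,210:390],None,fx=4.4,fy=4.4,interpolation=cv2.INTER_CUBIC))
cv2.imwrite('pics/z2.png',cv2.resize(s[275:335,250:370],None,fx=6,fy=6,interpolation=cv2.INTER_CUBIC))
t=cv2.imread('pics/top0.png'); cv2.imwrite('pics/z3.png',cv2.resize(t[160:345,150:375],None,fx=3.2,fy=3.2,interpolation=cv2.INTER_CUBIC))
for n in('side0','top0'):
    d=np.load(f'pics/{n}.npz');P=pts(d)
    m=P[...,2]>100
    # height map coarse grid
    for y in range(0,1000,100):
        print(y,[int(np.nanmax(np.append(P[...,2][(P[...,0]>=x)&(P[...,0]<x+100)&(P[...,1]>=y)&(P[...,1]<y+100)],-1))) for x in range(0,1000,100)])
E
```

```text
0 [527, 16, 6, 233, 234, 233, 234, 234, 85, 35]
100 [517, 6, 6, 229, 108, 108, 108, 229, 85, 83]
200 [6, 6, 6, 7, 8, 9, 8, 68, 95, 93]
300 [6, 7, 7, 8, 81, 81, 79, 93, 93, 95]
400 [5, 7, 7, 17, 81, 113, 81, 94, 10, 93]
500 [7, 356, 341, 9, 82, 81, 80, 93, 95, 94]
600 [7, 347, 345, 111, 113, 55, 6, 6, 6, -1]
700 [55, 112, 113, 111, 112, 54, 6, 7, 8, 7]
800 [6, -1, -1, -1, 4, 7, 7, 7, 6, 6]
900 [-1, -1, -1, -1, -1, -1, -1, -1, -1, -1]
0 [354, 18, 10, 235, 237, 238, 237, 235, 88, 37]
100 [23, 9, 11, 232, 110, 111, 110, 230, 90, 86]
200 [12, 10, 11, 12, 14, 13, 15, 89, 96, 91]
300 [10, 10, 11, 11, 83, 85, 81, 98, 94, 96]
400 [11, 11, 11, 19, 84, 117, 86, 98, 17, 97]
500 [11, 11, 11, 13, 83, 85, 84, 97, 99, 98]
600 [7, 9, 12, 12, 22, 15, 22, 12, 10, 11]
700 [-1, -1, -1, -1, -1, -1, -1, -1, -1, -1]
800 [-1, -1, -1, -1, -1, -1, -1, -1, -1, -1]
900 [-1, -1, -1, -1, -1, -1, -1, -1, -1, -1]
```

View pics/z1.png

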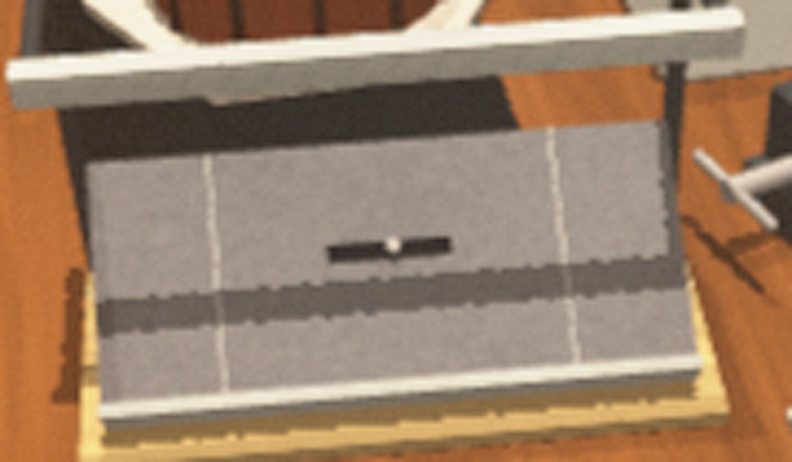

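View pics/z2.png

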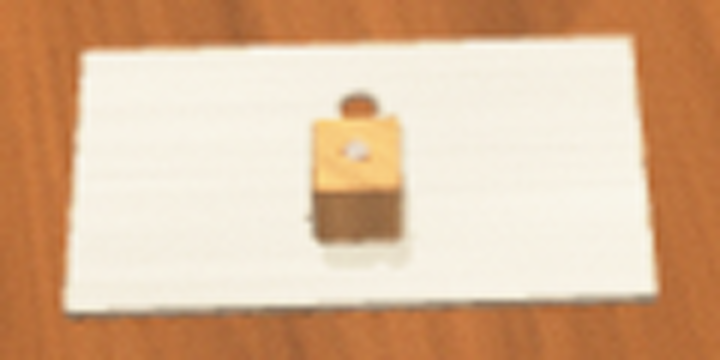

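View pics/z3.png

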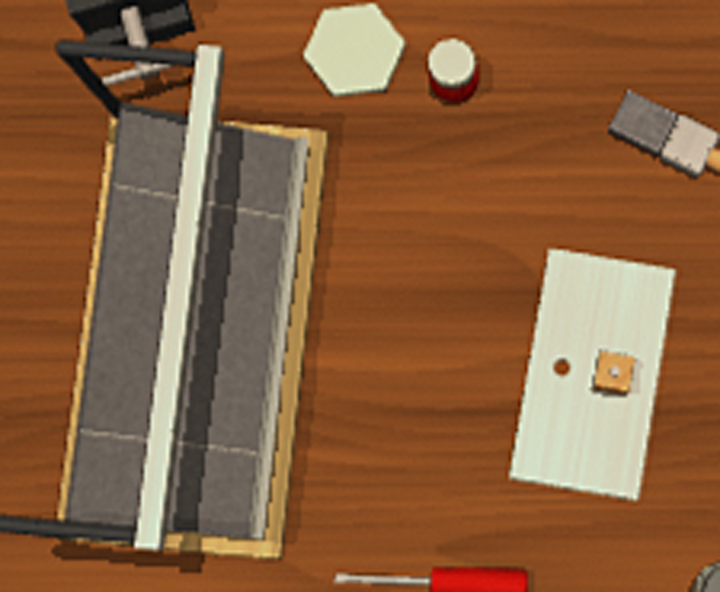

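```bash
cat > fit.py <<'E'
from h import *
def ray(d,u,v):
    K=np.array(d['intrinsics']);T=np.array(d['cam_to_world'])
    r=T[:3,:3]@np.array([(u-K[0,2])/K[0,0],(v-K[1,2])/K[1,1],1]);return T[:3,3],r
def hit(d,u,v,n,c):
    o,r=ray(d,u,v);return o+r*((c-n@o)/(n@r))
E
python3 - <<'E'
from fit import *
for n,zz in(('side0',6),('top0',6)):
    d=dict(np.load(f'pics/{n}.npz'));P=pts(d);Z=np.array([0,0,1.])
    g=np.nanmedian(P[...,2][(abs(P[...,0]-600)<80)&(abs(P[...,1]+150)<30)]);print(n,'ground',g)
    # face plane
    if n=='side0': poly=np.array([(90,165),(655,125),(690,285),(105,330)])/4.4+[210,120]
    else: poly=np.array([(215,215),(290,150),(255,525),(180,520)])/3.2+[150,160]; 
    m=np.zeros((480,640),np.uint8);cv2.fillPoly(m,[poly.astype(np.int32)],1)
    Q=P[m>0];Q=Q[np.isfinite(Q).all(1)]
    for _ in range(4):
        c=Q.mean(0);nn=np.linalg.svd(Q-c)[2][2];nn*=np.sign(nn[2]);Q=Q[abs((Q-c)@nn)<3]
    print('normal',nn,'tilt',np.degrees(np.arccos(nn[2])),'yaw of downhill',np.degrees(np.arctan2(nn[0],-nn[1])),len(Q))
    C=nn@c
    if n=='side0':
        f=lambda x,y:(210+x/4.4,120+y/4.4)
        for k,p in dict(slotL=(328,254),slotR=(451,244),pin=(393,243),LU=(88,162),RU=(660,122),ledgeL=(103,404),ledgeR=(697,358)).items():
            print(k,hit(d,*f(*p),nn,C+(12 if 'ledge'in k else 5 if k=='pin' else 0)).round(1))
        f=lambda x,y:(250+x/6,275+y/6)
        for k,p in dict(a=(85,52),b=(632,38),c=(657,296),d=(66,310),hole=(358,106)).items(): print(k,hit(d,*f(*p),Z,5+0).round(1))
        for k,p in dict(b1=(314,119),b2=(398,118),b3=(401,189),b4=(313,190)).items(): print(k,hit(d,*f(*p),Z,39).round(1))
    else:
        f=lambda x,y:(150+x/3.2,160+y/3.2)
        for k,p in dict(a=(548,250),b=(675,268),c=(638,498),d=(510,479),hole=(562,367)).items(): print(k,hit(d,*f(*p),Z,5).round(1))
        for k,p in dict(b=(612,372)).items(): print(k,hit(d,*f(*p),Z,39).round(1))
        for k,p in dict(faceUR=(122,105),faceUL=(65,520),ledgeR=(304,140),ledgeL=(259,540)).items():print(k,hit(d,*f(*p),nn,C+(12 if 'ledge'in k else 0)).round(1))
E
```

```text
side0 ground 1.1978940696570817
normal [-0.04572421 -0.48085704  0.87560596] tilt 28.88322764118783 yaw of downhill -5.431865947610226 3772
slotL [514.8  77.7  72.4]
slotR [585.6  71.3  72.5]
pin [552.2  73.1  77.5]
LU [387.2 150.2 105.5]
RU [720.8 117.3 104.9]
ledgeL [377.   11.3  42.4]
ledgeR [708.4 -21.3  41.8]
a [ 424.9 -194.6    5. ]
b [ 622.1 -230.     5. ]
c [ 602.4 -338.5    5. ]
d [ 406.1 -302.7    5. ]
hole [ 518.2 -239.4    5. ]
b1 [ 498.8 -266.8   39. ]
b2 [ 527.  -272.4   39. ]
b3 [ 522.3 -301.3   39. ]
b4 [ 493.4 -295.6   39. ]
top0 ground -0.08372766789921116
normal [-0.04436664 -0.49666722  0.86680637] tilt 29.910386842854265 yaw of downhill -5.1046090700599684 1605
a [ 619.8 -229.5    5. ]
b [ 603.4 -338.7    5. ]
c [ 406.8 -303.9    5. ]
d [ 423.3 -196.2    5. ]
hole [ 518.2 -240.8    5. ]
b [ 509.5 -281.9   39. ]
faceUR [723.1 118.  104.3]
faceUL [387.3 150.6 105.8]
ledgeR [710.2 -21.9  37.3]
ledgeL [372.8   9.2  37.8]
```

>>> step_arm(
  linear=[
    [40,0,0],
    [80,0,0],
    [120,0,0],
    [160,0,0],
    [200,0,0],
    [240,0,0],
    [280,0,0],
    [320,0,0],
  ],
  yaw=[0,0,0,0,0,0,0,0],
  gripper=[1,1,1,1,1,1,1,1],
)

```text
clock: 1.87
eef_pos: [270.9, 871.5, 251.9]
tool_rot: [-3.135, -0.02, 1.268]
force: [5.6, 0.6, 0.8]
width: 85.4
```

>>> step_arm(
  linear=[
    [40,0,0],
    [80,0,0],
    [120,0,0],
    [160,0,0],
    [160,0,0],
    [160,0,0],
  ],
  yaw=[0,0,0,0,0,0],
  gripper=[1,1,1,1,1,1],
)

```text
clock: 2.37
eef_pos: [280.9, 887.6, 227.2]
tool_rot: [3.134, -0.054, 1.266]
force: [-1.1, 0.5, -0.6]
width: 85.2
```

```bash
python3 -c "
from h import *
s=ctrl.read_state();print(s['qpos'],s['eef_pos'],s['tool_rot'],s['clock'])"
```

```text
[-1.3570186   1.32264533  1.13854741  0.1843178  -1.10037143  1.68381822
  0.07839384] [280.91045501 887.64497299 227.20765019] [ 3.13429846 -0.05438781  1.26558196] 2.3667
```

>>> step_arm(
  linear=[
    [-40,0,0],
    [-80,0,0],
    [-120,0,0],
    [-120,0,0],
  ],
  yaw=[0,0,0,0],
  gripper=[1,1,1,1],
)

```text
clock: 2.7
eef_pos: [252.1, 803.0, 223.9]
tool_rot: [-3.141, -0.057, 1.267]
force: [0.2, 2.3, 2.0]
width: 85.2
```

```bash
python3 -c "
from h import *
s=ctrl.read_state();print(s['qpos'],s['eef_pos'],s['tool_rot'],s['clock'])"
```

```text
[-1.63650478  1.16620266  1.15908127  0.92485521 -1.03020373  1.46303865
  0.45503145] [252.13075128 803.04839459 223.85661653] [-3.14075358 -0.05706879  1.26668069] 2.7
```

>>> step_arm(
  linear=[
    [-30,0,-40],
    [-60,0,-80],
    [-90,0,-120],
    [-120,0,-160],
    [-150,0,-200],
    [-150,0,-240],
    [-150,0,-280],
    [-150,0,-320],
  ],
  yaw=[0,0,0,0,0,0,0,0],
  gripper=[1,1,1,1,1,1,1,1],
)

```text
clock: 3.37
eef_pos: [202.5, 646.3, 507.0]
tool_rot: [-3.139, -0.057, 1.265]
force: [-0.2, 2.1, -0.1]
width: 85.5
```

>>> step_arm(
  linear=[
    [0,0,-40],
    [0,0,-80],
    [0,0,-120],
    [0,0,-160],
    [0,0,-200],
    [0,0,-240],
    [0,0,-280],
    [0,0,-320],
  ],
  yaw=[0,0,0,0,0,0,0,0],
  gripper=[1,1,1,1,1,1,1,1],
)

```text
clock: 4.03
eef_pos: [200.8, 627.2, 657.3]
tool_rot: [-3.14, -0.058, 1.265]
force: [1.3, 0.5, -0.9]
width: 85.3
```

```bash
python3 -c "
from h import *
s=ctrl.read_state();print(s['qpos'],s['eef_pos'],s['tool_rot'],s['clock'])"
```

```text
[-1.36531612  0.5665882   0.20165222  0.54362607 -0.1236585   1.9798132
  0.01508532] [200.81218938 627.24373795 657.32554025] [-3.13980508 -0.05789029  1.2653369 ] 4.0333
```

>>> step_arm(
  linear=[
    [0,0,-300],
    [0,0,-300],
    [0,0,-300],
    [0,0,-300],
  ],
  yaw=[0,0,0,0],
  gripper=[1,1,1,1],
)

```text
clock: 4.37
eef_pos: [183.1, 570.7, 711.1]
tool_rot: [-3.139, -0.106, 1.266]
force: [-0.2, -0.4, 0.3]
width: 85.3
```

```bash
python3 -c "
from h import *
s=ctrl.read_state();print(s['qpos'],s['eef_pos'],s['tool_rot'],s['clock'])"
```

```text
[-1.37404344  0.43056475  0.16647323  0.62762197 -0.08245633  1.98091489
  0.00259015] [183.12079573 570.67077778 711.05202057] [-3.13939111 -0.10639091  1.26564639] 4.3667
```

```bash
cat > go.py <<'E'
from h import *
from scipy.spatial.transform import Rotation as Ro
def rel(target,az,s=None):
    """target TCP pos; az = wanted azimuth of jaw axis(tool x)"""
    s=s or ctrl.read_state(); R=Ro.from_euler('xyz',s['tool_rot']).as_matrix()
    lin=R.T@(np.array(target)-s['eef_pos'])
    f=lambda a:(lambda v:np.arctan2(v[1],v[0]))(R@[np.cos(a),np.sin(a),0])
    a=np.linspace(-3.1,3.1,6201); e=np.array([abs((f(x)-az+np.pi)%(2*np.pi)-np.pi) for x in a])
    print('lin',lin.round(1),'norm',np.linalg.norm(lin).round(),'yaw',a[e.argmin()].round(3),'toolz',R[:,2].round(3),'toolx',R[:,0].round(3),'pos',s['eef_pos'].round(1),'t',s['clock'],'F',s['force'].round(1),'w',round(s['width'],1))
    return lin
E
python3 -c "
from go import *
rel([590,150,480],-0.168);rel([520,-270,160],-0.168);rel([560,-100,330],-.168)"
```

```text
lin [-302.   514.9  199. ] norm 629.0 yaw 1.433 toolz [ 0.03   0.102 -0.994] toolx [0.299 0.948 0.106] pos [183.1 570.7 711.1] t 4.3667 F [-0.2 -0.4  0.3] w 85.3
lin [-755.2  574.9  472.3] norm 1060.0 yaw 1.433 toolz [ 0.03   0.102 -0.994] toolx [0.299 0.948 0.106] pos [183.1 570.7 711.1] t 4.3667 F [-0.2 -0.4  0.3] w 85.3
lin [-563.9  561.7  321.8] norm 859.0 yaw 1.433 toolz [ 0.03   0.102 -0.994] toolx [0.299 0.948 0.106] pos [183.1 570.7 711.1] t 4.3667 F [-0.2 -0.4  0.3] w 85.3
```

>>> step_arm(
  linear=[
    [-300,515,200],
    [-300,515,200],
    [-300,515,200],
    [-300,515,200],
    [-300,515,200],
    [-300,515,200],
    [-300,515,200],
    [-300,515,200],
  ],
  yaw=[0.7,0.7,0.7,0.7,0.7,0.7,0.7,0.7],
  gripper=[1,1,1,1,1,1,1,1],
)

```text
clock: 5.03
eef_pos: [400.1, 347.8, 585.9]
tool_rot: [-3.073, -0.078, 0.563]
force: [-0.3, 1.3, 0.2]
width: 85.0
```

```bash
python3 -c "
from go import *
rel([590,150,480],-0.168);rel([560,-100,330],-.168)"
```

```text
lin [ 46.7 275.5  91.2] norm 294.0 yaw 0.733 toolz [ 0.029  0.099 -0.995] toolx [0.843 0.532 0.078] pos [400.1 347.8 585.9] t 5.0333 F [-0.3  1.3  0.2] w 85.0
lin [-123.3  479.9  214.7] norm 540.0 yaw 0.733 toolz [ 0.029  0.099 -0.995] toolx [0.843 0.532 0.078] pos [400.1 347.8 585.9] t 5.0333 F [-0.3  1.3  0.2] w 85.0
```

>>> step_arm(
  linear=[
    [45,275,90],
    [45,275,90],
    [45,275,90],
    [45,275,90],
    [-125,480,215],
    [-125,480,215],
    [-125,480,215],
    [-125,480,215],
  ],
  yaw=[0.73,0.73,0.73,0.73,0.73,0.73,0.73,0.73],
  gripper=[1,1,1,1,1,1,1,1],
)

```text
clock: 5.7
eef_pos: [528.1, 92.4, 442.4]
tool_rot: [-3.039, -0.012, -0.165]
force: [0.9, 0.6, -0.3]
width: 85.5
```

```bash
python3 -c "
from go import *
rel([512,-281,100],-0.168);rel([560,-200,230],-.168)"
```

```text
lin [ 41.4 404.2 303.2] norm 507.0 yaw 0.003 toolz [ 0.029  0.099 -0.995] toolx [ 0.986 -0.165  0.012] pos [528.1  92.4 442.4] t 5.7 F [ 0.9  0.6 -0.3] w 85.5
lin [ 77.  303.6 183.3] norm 363.0 yaw 0.003 toolz [ 0.029  0.099 -0.995] toolx [ 0.986 -0.165  0.012] pos [528.1  92.4 442.4] t 5.7 F [ 0.9  0.6 -0.3] w 85.5
```

>>> step_arm(
  linear=[
    [41,404,303],
    [41,404,303],
    [41,404,303],
    [41,404,303],
    [41,404,303],
    [41,404,303],
    [41,404,303],
    [41,404,303],
  ],
  yaw=[0,0,0,0,0,0,0,0],
  gripper=[1,1,1,1,1,1,1,1],
)

```text
clock: 6.37
eef_pos: [517.3, -152.5, 216.9]
tool_rot: [-3.039, -0.012, -0.165]
force: [1.5, 0.3, 0.2]
width: 85.6
```

>>> step_arm(
  linear=[
    [14,136,102],
    [14,136,102],
    [14,136,102],
    [14,136,102],
    [14,136,102],
    [14,136,102],
  ],
  yaw=[0,0,0,0,0,0],
  gripper=[1,1,1,1,1,1],
)

```text
clock: 6.87
eef_pos: [510.3, -279.1, 100.9]
tool_rot: [-3.039, -0.008, -0.169]
force: [0.6, -0.3, -0.8]
width: 85.2
```

```bash
python3 -c "
from go import *
snap('side','s1')
rel([511,-284,36],-0.168)"
```

```text
lin [-0.2 13.7 65.2] norm 67.0 yaw 0.001 toolz [ 0.027  0.1   -0.995] toolx [ 0.986 -0.166  0.01 ] pos [ 511.7 -277.1  102.3] t 6.9167 F [0.7 1.2 1.3] w 85.6
```

View pics/s1.png

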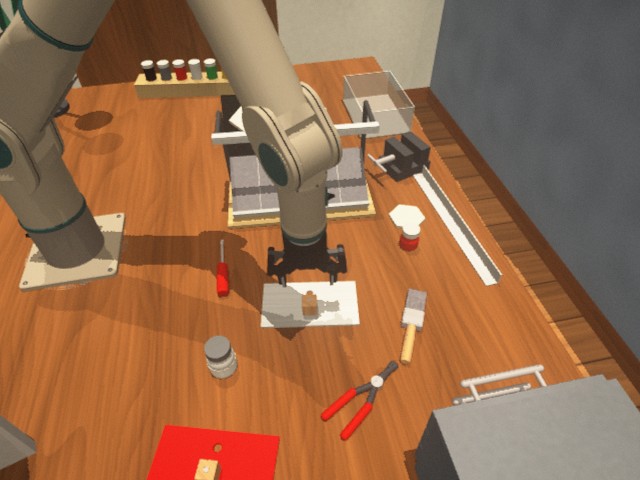

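>>> step_arm(
  linear=[
    [0,7,30],
    [0,13,55],
    [0,14,65],
    [0,14,65],
    [0,14,65],
    [0,14,65],
    [0,14,65],
    [0,14,65],
  ],
  yaw=[0,0,0,0,0,0,0,0],
  gripper=[1,1,1,1,-1,-1,-1,-1],
)

```text
clock: 7.58
eef_pos: [513.1, -284.3, 38.5]
tool_rot: [-3.039, -0.015, -0.164]
force: [-0.1, 0.1, -0.6]
width: 38.5
```

>>> step_arm(
  linear=[
    [0,0,0],
    [0,0,0],
    [0,0,0],
    [0,0,0],
  ],
  yaw=[0,0,0,0],
  gripper=[-1,-1,-1,-1],
)

```text
clock: 7.92
eef_pos: [512.8, -284.4, 38.4]
tool_rot: [-3.039, -0.014, -0.165]
force: [-0.5, 1.4, 6.7]
width: 29.0
```

```bash
python3 -c "
from go import *
rel([511,-284,36],-0.168)"
```

```text
lin [-1.9  0.1  2.4] norm 3.0 yaw 0.003 toolz [ 0.031  0.099 -0.995] toolx [ 0.986 -0.164  0.014] pos [ 512.8 -284.4   38.4] t 7.9167 F [-0.5  1.4  6.7] w 29.0
```

>>> step_arm(
  linear=[
    [0,0,-40],
    [0,0,-80],
    [0,0,-120],
    [0,-30,-160],
    [0,-60,-190],
    [0,-100,-220],
    [0,-140,-250],
    [0,-180,-270],
  ],
  yaw=[0,0,0,0,0,0,0,0],
  gripper=[-1,-1,-1,-1,-1,-1,-1,-1],
)

```text
clock: 8.58
eef_pos: [529.6, -156.4, 309.3]
tool_rot: [-3.039, -0.014, -0.167]
force: [0.3, 0.2, -2.5]
width: 28.8
```

```bash
python3 -c "
from go import *
rel([530,90,520],-0.168);rel([350,400,600],-.168);rel([35,590,690],-.168)"
```

```text
lin [ -37.5 -263.4 -185.2] norm 324.0 yaw 0.001 toolz [ 0.031  0.099 -0.995] toolx [ 0.986 -0.166  0.014] pos [ 529.6 -156.4  309.3] t 8.5833 F [ 0.3  0.2 -2.5] w 28.8
lin [-265.3 -546.3 -239.8] norm 653.0 yaw 0.001 toolz [ 0.031  0.099 -0.995] toolx [ 0.986 -0.166  0.014] pos [ 529.6 -156.4  309.3] t 8.5833 F [ 0.3  0.2 -2.5] w 28.8
lin [-606.2 -690.4 -320.2] norm 973.0 yaw 0.001 toolz [ 0.031  0.099 -0.995] toolx [ 0.986 -0.166  0.014] pos [ 529.6 -156.4  309.3] t 8.5833 F [ 0.3  0.2 -2.5] w 28.8
```

>>> step_arm(
  linear=[
    [-37,-263,-185],
    [-37,-263,-185],
    [-37,-263,-185],
    [-37,-263,-185],
    [-37,-263,-185],
    [-37,-263,-185],
    [-37,-263,-185],
    [-265,-546,-240],
  ],
  yaw=[0,0,0,0,0,0,0,0],
  gripper=[-1,-1,-1,-1,-1,-1,-1,-1],
)

```text
clock: 9.25
eef_pos: [513.8, 100.8, 510.9]
tool_rot: [-3.038, -0.02, -0.167]
force: [1.9, 1.0, -2.0]
width: 29.0
```

>>> step_arm(
  linear=[
    [-228,-283,-55],
    [-228,-283,-55],
    [-228,-283,-55],
    [-228,-283,-55],
    [-228,-283,-55],
    [-228,-283,-55],
    [-228,-283,-55],
    [-228,-283,-55],
  ],
  yaw=[0,0,0,0,0,0,0,0],
  gripper=[-1,-1,-1,-1,-1,-1,-1,-1],
)

```text
clock: 9.92
eef_pos: [345.7, 381.6, 581.5]
tool_rot: [-3.039, -0.012, -0.165]
force: [1.5, 0.8, -2.5]
width: 29.2
```

```bash
python3 -c "
from go import *
print(ctrl.read_state()['qpos'])
rel([35,590,690],-.168)"
```

```text
[-1.18493093  0.19373196  0.4251347   1.34512516 -0.13070711  1.5298868
 -0.9353837 ]
lin [-339.4 -165.3  -96.2] norm 390.0 yaw 0.003 toolz [ 0.029  0.099 -0.995] toolx [ 0.986 -0.164  0.012] pos [345.7 381.6 581.5] t 9.9167 F [ 1.5  0.8 -2.5] w 29.2
```

>>> step_arm(
  linear=[
    [-340,-165,-95],
    [-340,-165,-95],
    [-340,-165,-95],
    [-340,-165,-95],
    [-340,-165,-95],
    [-340,-165,-95],
    [-340,-165,-95],
    [-340,-165,-95],
  ],
  yaw=[0,0,0,0,0,0,0,0],
  gripper=[-1,-1,-1,-1,-1,-1,-1,-1],
)

```text
clock: 10.58
eef_pos: [79.4, 558.9, 673.3]
tool_rot: [-3.04, -0.013, -0.165]
force: [-0.0, 1.2, -2.1]
width: 29.1
```

>>> step_arm(
  linear=[
    [-30,0,-300],
    [-30,0,-300],
    [-30,0,-300],
    [-30,0,-300],
    [-30,0,-300],
    [-30,0,-300],
    [-30,0,-300],
    [-30,0,-300],
  ],
  yaw=[0,0,0,0,0,0,0,0],
  gripper=[-1,-1,-1,-1,-1,-1,-1,-1],
)

```text
clock: 11.25
eef_pos: [48.3, 498.6, 760.8]
tool_rot: [-2.995, -0.01, -0.165]
force: [-0.5, 0.1, -3.5]
width: 29.0
```

```bash
python3 -c "
from go import *
print(ctrl.read_state()['qpos'])
rel([35,590,690],-.168)"
```

```text
[-1.74078984  0.23759268  0.32334395  0.78828788 -0.06654439  1.98057215
 -1.62630913]
lin [-28.8 -76.8  82.6] norm 116.0 yaw 0.003 toolz [ 0.034  0.142 -0.989] toolx [ 0.986 -0.164  0.01 ] pos [ 48.3 498.6 760.8] t 11.25 F [-0.5  0.1 -3.5] w 29.0
```

>>> step_arm(
  linear=[
    [0,0,-400],
    [0,0,-400],
    [0,0,-400],
    [0,0,-400],
    [0,0,-400],
    [0,0,-400],
    [0,0,-400],
    [0,0,-400],
  ],
  yaw=[0,0,0,0,0,0,0,0],
  gripper=[-1,-1,-1,-1,-1,-1,-1,-1],
)

```text
clock: 11.92
eef_pos: [40.8, 433.5, 789.5]
tool_rot: [-2.951, -0.008, -0.164]
force: [-0.1, 0.8, -2.8]
width: 29.0
```

```bash
python3 -c "
from go import *
print(ctrl.read_state()['qpos'])
rel([35,590,690],-.168)"
```

```text
[-2.03794623  0.11288403  0.6093917   0.8770469  -0.05548734  1.9806214
 -1.62841541]
lin [ -32.1 -131.9  126.5] norm 186.0 yaw 0.004 toolz [ 0.039  0.186 -0.982] toolx [ 0.986 -0.164  0.008] pos [ 40.8 433.5 789.5] t 11.9167 F [-0.1  0.8 -2.8] w 29.0
```

>>> step_arm(
  linear=[
    [0,-300,-300],
    [0,-300,-300],
    [0,-300,-300],
    [0,-300,-300],
    [0,-300,-300],
    [0,-300,-300],
    [0,-300,-300],
    [0,-300,-300],
  ],
  yaw=[0,0,0,0,0,0,0,0],
  gripper=[-1,-1,-1,-1,-1,-1,-1,-1],
)

```text
clock: 12.58
eef_pos: [59.5, 524.6, 790.3]
tool_rot: [-2.906, -0.006, -0.164]
force: [1.1, 0.4, -2.0]
width: 29.1
```

```bash
python3 -c "
from go import *
print(ctrl.read_state()['qpos'])
rel([35,590,690],-.168)"
```

```text
[-1.68366097  0.26984014  0.29332923  0.66436708 -0.0766825   1.98073629
 -1.61175669]
lin [-35.5 -35.5 111.4] norm 122.0 yaw 0.004 toolz [ 0.044  0.23  -0.972] toolx [ 0.987 -0.163  0.006] pos [ 59.5 524.6 790.3] t 12.5833 F [ 1.1  0.4 -2. ] w 29.1
```

>>> step_arm(
  linear=[
    [0,-300,-300],
    [0,-300,-300],
  ],
  yaw=[0,0],
  gripper=[-1,-1],
)

```text
clock: 12.75
eef_pos: [64.3, 547.4, 801.3]
tool_rot: [-2.862, -0.005, -0.163]
force: [-0.5, -0.4, -2.1]
width: 29.1
```

>>> step_arm(
  linear=[
    [0,0,-300],
    [0,0,-300],
  ],
  yaw=[0,0],
  gripper=[-1,-1],
)

```text
clock: 12.92
eef_pos: [59.3, 513.1, 823.6]
tool_rot: [-2.83, -0.004, -0.163]
force: [0.4, -1.2, -1.1]
width: 29.1
```

>>> step_arm(
  linear=[
    [0,0,-300],
    [0,0,-300],
    [0,0,-300],
  ],
  yaw=[0,0,0],
  gripper=[-1,-1,-1],
)

```text
clock: 13.17
eef_pos: [53.2, 461.6, 851.7]
tool_rot: [-2.784, -0.001, -0.163]
force: [-0.8, -0.7, -3.1]
width: 29.0
```

>>> step_arm(
  linear=[
    [0,-300,-300],
    [0,-300,-300],
  ],
  yaw=[0,0],
  gripper=[-1,-1],
)

```text
clock: 13.33
eef_pos: [56.3, 484.1, 865.1]
tool_rot: [-2.741, 0.001, -0.159]
force: [0.3, -0.7, -3.0]
width: 29.1
```

>>> step_arm(
  linear=[
    [0,-200,-300],
    [0,-200,-300],
  ],
  yaw=[0,0],
  gripper=[-1,-1],
)

```text
clock: 13.5
eef_pos: [58.9, 489.1, 878.4]
tool_rot: [-2.705, 0.0, -0.161]
force: [1.0, -0.6, -2.7]
width: 28.7
```

>>> step_arm(
  linear=[
    [0,-200,-300],
    [0,-200,-300],
  ],
  yaw=[0,0],
  gripper=[-1,-1],
)

```text
clock: 13.67
eef_pos: [60.4, 488.5, 894.7]
tool_rot: [-2.663, 0.002, -0.161]
force: [0.4, -0.4, -2.6]
width: 29.0
```

```bash
python3 -c "
from go import *
print(ctrl.read_state()['qpos'])
rel([35,590,690],-.096)"
```

```text
[-1.75312565  0.18795829  0.39528145  0.505475   -0.09401677  1.98116043
 -1.60202663]
lin [-41.1   8.9 226.1] norm 230.0 yaw -0.074 toolz [ 0.073  0.454 -0.888] toolx [ 0.987 -0.161 -0.002] pos [ 60.4 488.5 894.7] t 13.6667 F [ 0.4 -0.4 -2.6] w 29.0
```

>>> step_arm(
  linear=[
    [0,-200,-300],
    [0,-200,-300],
  ],
  yaw=[0,0],
  gripper=[-1,-1],
)

```text
clock: 13.83
eef_pos: [61.1, 485.3, 910.8]
tool_rot: [-2.623, 0.003, -0.161]
force: [0.9, -0.5, -1.6]
width: 29.1
```

>>> step_arm(
  linear=[
    [0,-200,-300],
    [0,-200,-300],
  ],
  yaw=[0,0],
  gripper=[-1,-1],
)

```text
clock: 14.0
eef_pos: [61.3, 479.5, 927.1]
tool_rot: [-2.583, 0.004, -0.16]
force: [-0.2, -1.2, -2.2]
width: 29.0
```

>>> step_arm(
  linear=[
    [0,-200,-300],
    [0,-200,-300],
  ],
  yaw=[0,0],
  gripper=[-1,-1],
)

```text
clock: 14.17
eef_pos: [61.1, 471.2, 943.5]
tool_rot: [-2.544, 0.004, -0.16]
force: [-0.1, -0.5, -2.1]
width: 29.3
```

```bash
python3 -c "
from go import *
snap('side','s2')
print(ctrl.read_state()['qpos'])
rel([350,400,600],-.096)"
```

```text
[-1.77757713  0.16255106  0.44445919  0.41010496 -0.11150391  1.98159293
 -1.59754889]
lin [297.7 212.5 270.2] norm 455.0 yaw -0.078 toolz [ 0.086  0.557 -0.826] toolx [ 0.987 -0.159 -0.005] pos [ 61.3 470.  944.3] t 14.2167 F [ 0.8 -0.4 -2.1] w 29.0
```

View pics/s2.png

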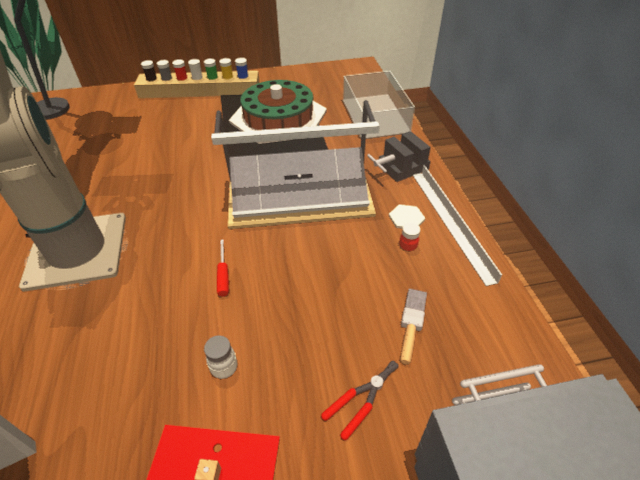

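```bash
cat >> go.py <<'E'
O=np.array([543.4,3.8,31.5]);yw=-.096
S=Ro.from_euler('z',yw).as_matrix()@Ro.from_euler('x',np.pi/6).as_matrix()
def w(x,y,z): return O+S@np.array([x,y,z])
E
python3 -c "
from go import *
for p in [(-50,0,300),(-50,0,216),(-50,8,80),(-50,40,46),(-50,37,39)]: print(p,w(*p).round())
rel([450,200,560],-.096)
rel([500,-30,480],-.096)
rel(w(-50,0,240),-.096)"
```

```text
(-50, 0, 300) [ 479. -141.  291.]
(-50, 0, 216) [483. -99. 219.]
(-50, 8, 80) [490. -24. 105.]
(-50, 40, 46) [495.  20.  91.]
(-50, 37, 39) [495.  21.  84.]
lin [428.5 384.6 200.3] norm 610.0 yaw -0.078 toolz [ 0.086  0.557 -0.826] toolx [ 0.987 -0.159 -0.005] pos [ 61.3 470.  944.3] t 14.2167 F [ 0.8 -0.4 -2.1] w 29.0
lin [514.9 610.4 142.5] norm 811.0 yaw -0.078 toolz [ 0.086  0.557 -0.826] toolx [ 0.987 -0.159 -0.005] pos [ 61.3 470.  944.3] t 14.2167 F [ 0.8 -0.4 -2.1] w 29.0
lin [511.3 814.4 294.6] norm 1006.0 yaw -0.078 toolz [ 0.086  0.557 -0.826] toolx [ 0.987 -0.159 -0.005] pos [ 61.3 470.  944.3] t 14.2167 F [ 0.8 -0.4 -2.1] w 29.0
```

>>> step_arm(
  linear=[
    [430,385,200],
    [430,385,200],
    [430,385,200],
    [430,385,200],
    [430,385,200],
    [430,385,200],
    [430,385,200],
    [430,385,200],
  ],
  yaw=[-0.08,-0.08,-0.08,-0.08,-0.08,-0.08,-0.08,-0.08],
  gripper=[-1,-1,-1,-1,-1,-1,-1,-1],
)

```text
clock: 14.88
eef_pos: [266.9, 327.4, 739.3]
tool_rot: [-2.549, -0.039, -0.093]
force: [0.9, -0.2, -1.6]
width: 28.9
```

```bash
python3 -c "
from go import *
print(ctrl.read_state()['qpos'])
rel([470,120,530],-.096)
rel([500,-60,450],-.096)"
```

```text
[-1.78603996 -0.28716295  0.69343674  1.41479571 -0.01635167  1.38726618
 -1.14275219]
lin [213.1 277.4  75.8] norm 358.0 yaw 0.004 toolz [ 0.084  0.553 -0.829] toolx [ 0.995 -0.093  0.039] pos [266.9 327.4 739.3] t 14.8833 F [ 0.9 -0.2 -1.6] w 28.9
lin [256.4 469.4  45.1] norm 537.0 yaw 0.004 toolz [ 0.084  0.553 -0.829] toolx [ 0.995 -0.093  0.039] pos [266.9 327.4 739.3] t 14.8833 F [ 0.9 -0.2 -1.6] w 28.9
```

>>> step_arm(
  linear=[
    [213,277,76],
    [213,277,76],
    [213,277,76],
    [213,277,76],
    [213,277,76],
    [213,277,76],
    [213,277,76],
    [213,277,76],
  ],
  yaw=[0,0,0,0,0,0,0,0],
  gripper=[-1,-1,-1,-1,-1,-1,-1,-1],
)

```text
clock: 15.55
eef_pos: [426.8, 145.8, 554.7]
tool_rot: [-2.551, -0.064, -0.09]
force: [0.5, 1.5, -1.7]
width: 29.2
```

```bash
python3 -c "
from go import *
print(ctrl.read_state()['qpos'])
rel([495,-70,420],-.096)
rel(w(-50,0,240),-.096)"
```

```text
[-1.76040712 -0.37246397  1.3167166   1.74436692 -0.13769165  1.15161406
 -0.43385751]
lin [7.860e+01 2.514e+02 1.000e-01] norm 263.0 yaw 0.007 toolz [ 0.104  0.55  -0.829] toolx [ 0.994 -0.09   0.064] pos [426.8 145.8 554.7] t 15.55 F [ 0.5  1.5 -1.7] w 29.2
lin [ 57.8 386.2 126.1] norm 410.0 yaw 0.007 toolz [ 0.104  0.55  -0.829] toolx [ 0.994 -0.09   0.064] pos [426.8 145.8 554.7] t 15.55 F [ 0.5  1.5 -1.7] w 29.2
```

```bash
python3 -c "
from go import *
rel([600,120,480],-.096)
rel([600,-30,430],-.096)
rel([600,-160,300],-.096)"
```

```text
lin [169.6  56.1  65.7] norm 190.0 yaw 0.007 toolz [ 0.104  0.55  -0.829] toolx [ 0.994 -0.09   0.064] pos [426.8 145.8 554.7] t 15.55 F [ 0.5  1.5 -1.7] w 29.2
lin [179.9 208.5  24.7] norm 277.0 yaw 0.007 toolz [ 0.104  0.55  -0.829] toolx [ 0.994 -0.09   0.064] pos [426.8 145.8 554.7] t 15.55 F [ 0.5  1.5 -1.7] w 29.2
lin [183.3 388.7  61. ] norm 434.0 yaw 0.007 toolz [ 0.104  0.55  -0.829] toolx [ 0.994 -0.09   0.064] pos [426.8 145.8 554.7] t 15.55 F [ 0.5  1.5 -1.7] w 29.2
```

>>> step_arm(
  linear=[
    [170,56,66],
    [170,56,66],
    [170,56,66],
    [170,56,66],
    [170,56,66],
  ],
  yaw=[0,0,0,0,0],
  gripper=[-1,-1,-1,-1,-1],
)

```text
clock: 15.97
eef_pos: [434.4, 132.6, 535.6]
tool_rot: [-2.556, -0.087, -0.125]
force: [-0.4, 0.8, -2.6]
width: 28.8
```

```bash
python3 -c "
from go import *
print(ctrl.read_state()['qpos'])
rel([600,-30,430],-.096)
rel([600,-160,300],-.096)"
```

```text
[-1.72982138 -0.37445302  1.32375547  1.79384466 -0.1258613   1.08652117
 -0.41643379]
lin [174.6 184.3  23.4] norm 255.0 yaw -0.035 toolz [ 0.141  0.539 -0.83 ] toolx [ 0.988 -0.124  0.087] pos [434.4 132.6 535.6] t 15.9667 F [-0.4  0.8 -2.6] w 28.8
lin [179.4 364.1  61.1] norm 411.0 yaw -0.035 toolz [ 0.141  0.539 -0.83 ] toolx [ 0.988 -0.124  0.087] pos [434.4 132.6 535.6] t 15.9667 F [-0.4  0.8 -2.6] w 28.8
```

```bash
python3 -c "
from go import *
rel([330,450,560],-.096)
rel([560,300,480],-.096)"
```

```text
lin [-140.5 -272.   136.2] norm 335.0 yaw -0.035 toolz [ 0.141  0.539 -0.83 ] toolx [ 0.988 -0.124  0.087] pos [434.4 132.6 535.6] t 15.9667 F [-0.4  0.8 -2.6] w 28.8
lin [  98.5 -115.9  154.2] norm 217.0 yaw -0.035 toolz [ 0.141  0.539 -0.83 ] toolx [ 0.988 -0.124  0.087] pos [434.4 132.6 535.6] t 15.9667 F [-0.4  0.8 -2.6] w 28.8
```

>>> step_arm(
  linear=[
    [-140,-272,136],
    [-140,-272,136],
    [-140,-272,136],
    [-140,-272,136],
    [-140,-272,136],
    [-140,-272,136],
    [-140,-272,136],
    [-140,-272,136],
  ],
  yaw=[-0.03,-0.03,-0.03,-0.03,-0.03,-0.03,-0.03,-0.03],
  gripper=[-1,-1,-1,-1,-1,-1,-1,-1],
)

```text
clock: 16.63
eef_pos: [329.4, 451.1, 560.1]
tool_rot: [-2.559, -0.104, -0.098]
force: [0.2, -0.2, -1.7]
width: 29.1
```

```bash
python3 -c "
from go import *
print(ctrl.read_state()['qpos'])
rel([560,300,480],-.096)
rel([470,480,480],-.096)"
```

```text
[-1.83039899  0.0328278   1.03830362  1.72637094 -0.39398211  0.90682293
 -0.70010047]
lin [234.7 164.4  17.4] norm 287.0 yaw -0.003 toolz [ 0.14   0.539 -0.83 ] toolx [ 0.99  -0.098  0.104] pos [329.4 451.1 560.1] t 16.6333 F [ 0.2 -0.2 -1.7] w 29.1
lin [128.1  16.2 101.8] norm 164.0 yaw -0.003 toolz [ 0.14   0.539 -0.83 ] toolx [ 0.99  -0.098  0.104] pos [329.4 451.1 560.1] t 16.6333 F [ 0.2 -0.2 -1.7] w 29.1
```

>>> step_arm(
  linear=[
    [235,164,17],
    [235,164,17],
    [235,164,17],
    [235,164,17],
    [235,164,17],
    [235,164,17],
    [235,164,17],
  ],
  yaw=[0,0,0,0,0,0,0],
  gripper=[-1,-1,-1,-1,-1,-1,-1],
)

```text
clock: 17.22
eef_pos: [563.5, 297.1, 479.2]
tool_rot: [-2.559, -0.104, -0.098]
force: [0.8, 1.4, -1.3]
width: 28.9
```

```bash
python3 -c "
from go import *
print(ctrl.read_state()['qpos'])
rel([640,100,470],-.096)
rel([640,-150,330],-.096)"
```

```text
[-0.92445959  0.43771985  0.99039732  1.60050224 -0.98962527  1.27993391
  0.22750602]
lin [ 94.  168.1 -87.8] norm 212.0 yaw -0.002 toolz [ 0.14   0.539 -0.831] toolx [ 0.99  -0.097  0.104] pos [563.5 297.1 479.2] t 17.2167 F [ 0.8  1.4 -1.3] w 28.9
lin [ 103.7  453.8 -106.2] norm 478.0 yaw -0.002 toolz [ 0.14   0.539 -0.831] toolx [ 0.99  -0.097  0.104] pos [563.5 297.1 479.2] t 17.2167 F [ 0.8  1.4 -1.3] w 28.9
```

```bash
cat > kin.py <<'E'
import numpy as np, itertools
from scipy.spatial.transform import Rotation as Ro
from scipy.optimize import least_squares
D=[([-1.33579783,0.62936304,0.03845356,1.51835476,-0.02700165,0.99626822,-0.01997638],[192.39,620.285,255.38],[3.14156,.001875,1.27001]),
([-1.3570186,1.32264533,1.13854741,.1843178,-1.10037143,1.68381822,.07839384],[280.91,887.645,227.21],[3.1343,-.05439,1.26558]),
([-1.63650478,1.16620266,1.15908127,.92485521,-1.03020373,1.46303865,.45503145],[252.13,803.05,223.86],[-3.14075,-.05707,1.26668]),
([-1.36531612,.5665882,.20165222,.54362607,-.1236585,1.9798132,.01508532],[200.81,627.24,657.3],[-3.1398,-.05789,1.26534]),
([-1.37404344,.43056475,.16647323,.62762197,-.08245633,1.98091489,.00259015],[183.12,570.67,711.05],[-3.13939,-.10639,1.26565]),
([-1.18493093,.19373196,.4251347,1.34512516,-.13070711,1.5298868,-.9353837],[345.7,381.6,581.5],[-3.039,-.012,-.165]),
([-1.74078984,.23759268,.32334395,.78828788,-.06654439,1.98057215,-1.62630913],[48.3,498.6,760.8],[-2.995,-.01,-.165]),
([-2.03794623,.11288403,.6093917,.8770469,-.05548734,1.9806214,-1.62841541],[40.8,433.5,789.5],[-2.951,-.008,-.164]),
([-1.75312565,.18795829,.39528145,.505475,-.09401677,1.98116043,-1.60202663],[60.4,488.5,894.7],[-2.663,.002,-.161]),
([-1.78603996,-.28716295,.69343674,1.41479571,-.01635167,1.38726618,-1.14275219],[266.9,327.4,739.3],[-2.549,-.039,-.093]),
([-1.76040712,-.37246397,1.3167166,1.74436692,-.13769165,1.15161406,-.43385751],[426.8,145.8,554.7],[-2.551,-.064,-.09]),
([-1.83039899,.0328278,1.03830362,1.72637094,-.39398211,.90682293,-.70010047],[329.4,451.1,560.1],[-2.559,-.104,-.098]),
([-.92445959,.43771985,.99039732,1.60050224,-.98962527,1.27993391,.22750602],[563.5,297.1,479.2],[-2.559,-.104,-.098])]
lo=np.array([-3.06,-.37,-1.25,.18,-1.1,.23,-2.94]);hi=np.array([3.06,2.12,1.32,2.47,4.24,1.98,2.94])
SG=None
def Rs(q,sg,off=0):
    M=np.eye(3);out=[]
    for i in range(7):
        M=M@Ro.from_rotvec(np.array([0,1.,0] if i%2 else [0,0,1.])*sg[i]*q[i]).as_matrix();out.append(M)
    return out
def fk(q,sg,L):
    r=Rs(q,sg); p=np.zeros(3)
    Ls=np.reshape(L,(4,3)); # base, after2(upper arm), after4 (forearm), after6/7(tool)
    p=np.array([0,0,Ls[0,0]])+r[1]@[Ls[0,1],0,0]+r[2]@Ls[1]+r[4]@Ls[2]+r[6]@[0,0,Ls[3,2]]+r[5]@[Ls[3,0],0,0]+r[3]@[Ls[3,1],0,Ls[0,2]]
    return p,r[6]
if __name__=='__main__':
    best=[]
    for s in itertools.product([1,-1],repeat=4):
        sg=[s[0],1,s[1],1,s[2],1,s[3]]
        E=[]
        for fl in (0,np.pi):
            e=sum(np.linalg.norm(Ro.from_matrix((Rs(q,sg)[6]@Ro.from_euler('z',fl).as_matrix()).T@Ro.from_euler('xyz',r).as_matrix()).as_rotvec()) for q,p,r in D);E.append(e/len(D))
        best.append((min(E),E.index(min(E)),sg))
    best.sort();print(best[:3]);sg=best[0][2]
    f=lambda L:np.concatenate([fk(q,sg,L)[0]-p for q,p,_ in D])
    L0=np.array([340,0,0,0,0,400,0,0,400,0,0,200.])
    o=least_squares(f,L0,x_scale=100);print(o.x.round(1),np.abs(o.fun).max(),np.sqrt((o.fun**2).mean()))
E
python3 kin.py
```

```text
[(np.float64(0.0003063137655533808), 1, [-1, 1, -1, 1, -1, 1, -1]), (np.float64(0.6536453148214728), 1, [-1, 1, -1, 1, 1, 1, -1]), (np.float64(0.822400559376574), 0, [1, 1, -1, 1, -1, 1, -1])]
[ 3.4470e+02 -2.3000e+00  1.4312e+03  6.1000e+00 -1.8700e+01  5.5830e+02
  6.0000e-01 -7.4000e+00 -1.0486e+03  1.0000e-01 -3.8000e+00  3.3490e+02] 4.567581294112756 1.815840167087088
```

```bash
cat >> kin.py <<'E'
sg=[-1,1,-1,1,-1,1,-1]
P4=None
def fk2(q,P):
    r=Rs(q,sg);return np.array([0,0,P[0]])+P[1]*r[1][:,2]+P[2]*r[3][:,2]+P[3]*r[5][:,2], r[6]@np.diag([-1,-1,1])
PP=least_squares(lambda P:np.concatenate([fk2(q,P)[0]-p for q,p,_ in D]),[345,400,400,300],x_scale=100)
if __name__=='__main__': print(PP.x,np.abs(PP.fun).max())
PP=PP.x
def ik(pos,R,q0):
    def f(q):
        p,M=fk2(q,PP);return np.concatenate([(p-pos)/100,3*Ro.from_matrix(M.T@R).as_rotvec(),0.003*(q-q0)])
    return least_squares(f,np.clip(q0,lo+.01,hi-.01),bounds=(lo,hi))
E
cat > t1.py <<'E'
from kin import *
O=np.array([543.4,3.8,31.5])
def test(pos,R,n=40,seed=0):
    rng=np.random.default_rng(seed);res=[]
    for _ in range(n):
        o=ik(pos,R,rng.uniform(lo,hi))
        if np.linalg.norm(o.fun[:6])<.01: res.append(o.x)
    return res
for tilt in (.5,.6):
    S=Ro.from_euler('z',-.096).as_matrix()@Ro.from_euler('x',np.pi/6).as_matrix()
    R=Ro.from_euler('z',-.096).as_matrix()@Ro.from_euler('x',tilt).as_matrix()@np.diag([1,-1,-1])
    for Rn,RR in(('A',R),('flip',R@np.diag([-1,-1,1]))):
      for pt in((-50,37,39),(-50,0,240),(0,37,39)):
        r=test(O+S@pt,RR);print(tilt,Rn,pt,len(r))
        for q in r[:4]: print('   ',q.round(2))
E
python3 kin.py; python3 t1.py
```

```text
[(np.float64(0.0003063137655533808), 1, [-1, 1, -1, 1, -1, 1, -1]), (np.float64(0.6536453148214728), 1, [-1, 1, -1, 1, 1, 1, -1]), (np.float64(0.822400559376574), 0, [1, 1, -1, 1, -1, 1, -1])]
[ 3.4470e+02 -2.3000e+00  1.4312e+03  6.1000e+00 -1.8700e+01  5.5830e+02
  6.0000e-01 -7.4000e+00 -1.0486e+03  1.0000e-01 -3.8000e+00  3.3490e+02] 4.567581294112756 1.815840167087088
[326.98887314 539.52149532 397.28638185 297.6132482 ] 27.64202255580271
0.5 A (-50, 37, 39) 23
    [ 0.98  1.22 -1.25  2.06  1.04  0.72 -0.86]
    [ 0.54  0.8  -0.42  2.06 -0.48  0.44  0.57]
    [ 0.79  0.94 -0.83  2.06  0.35  0.42 -0.22]
    [ 0.95  1.14 -1.16  2.06  0.92  0.62 -0.76]
0.5 A (-50, 0, 240) 23
    [ 1.23  0.88 -1.25  1.89  0.39  0.95 -0.21]
    [ 0.58  0.52 -0.12  1.89 -0.49  0.99  0.7 ]
    [ 0.16  0.56  0.48  1.89 -0.75  1.16  0.97]
    [ 1.23  0.88 -1.25  1.89  0.39  0.95 -0.21]
0.5 A (0, 37, 39) 23
    [ 0.94  1.24 -1.25  1.93  0.97  0.78 -0.77]
    [ 0.46  0.82 -0.34  1.93 -0.5   0.54  0.57]
    [ 0.73  0.95 -0.77  1.93  0.22  0.49 -0.1 ]
    [ 0.91  1.17 -1.15  1.93  0.85  0.69 -0.67]
0.5 flip 
[... 1237 characters left out ...]

    [ 0.97  1.25 -1.21  1.92  0.83  0.7  -0.61]
0.6 flip (-50, 37, 39) 30
    [ 0.17  0.79  0.18  2.05 -1.1   0.82 -1.95]
    [ 0.73  0.89 -0.64  2.05 -0.26  0.43 -2.73]
    [ 0.17  0.79  0.18  2.05 -1.1   0.82 -1.95]
    [ 0.17  0.79  0.18  2.05 -1.1   0.82 -1.95]
0.6 flip (-50, 0, 240) 15
    [ 0.21  0.6   0.48  1.88 -0.81  1.25 -2.1 ]
    [ 0.68  0.56 -0.21  1.88 -0.52  1.03 -2.4 ]
    [ 0.01  0.69  0.81  1.88 -0.94  1.41 -1.96]
    [-0.09  0.77  1.    1.88 -1.01  1.53 -1.88]
0.6 flip (0, 37, 39) 32
    [ 0.09  0.84  0.29  1.92 -1.1   0.93 -2.02]
    [ 0.65  0.9  -0.56  1.92 -0.32  0.53 -2.69]
    [ 0.09  0.84  0.29  1.92 -1.1   0.93 -2.02]
    [ 0.09  0.84  0.29  1.92 -1.1   0.93 -2.02]
```

>>> step_arm(
  linear=[
    [94,168,-88],
    [94,168,-88],
    [94,168,-88],
    [94,168,-88],
    [94,168,-88],
    [104,454,-106],
    [104,454,-106],
    [104,454,-106],
  ],
  yaw=[0,0,0,0,0,0,0,0],
  gripper=[-1,-1,-1,-1,-1,-1,-1,-1],
)

```text
clock: 17.88
eef_pos: [638.0, -7.4, 409.6]
tool_rot: [-2.56, -0.106, -0.098]
force: [0.4, 0.2, -3.0]
width: 29.4
```

```bash
python3 -c "
from go import *
print(ctrl.read_state()['qpos'])
rel([600,-110,330],-.096)"
```

```text
[-0.24031835  0.63103743  0.89087497  1.48675749 -1.02666003  1.55154416
  0.73018516]
lin [-36.  130.3   5.5] norm 135.0 yaw -0.002 toolz [ 0.141  0.538 -0.831] toolx [ 0.99  -0.097  0.105] pos [638.   -7.4 409.6] t 17.8833 F [ 0.4  0.2 -3. ] w 29.4
```

```bash
cat > sim.py <<'E'
from kin import *
def push(q,dtool,W):
    p,R=fk2(q,PP);t=p+R@np.array(dtool,float)
    f=lambda x:(lambda pm:np.concatenate([(pm[0]-t)/1000,W*Ro.from_matrix(pm[1]@R.T).as_rotvec(),1e-3*(x-q)]))(fk2(x,PP))
    o=least_squares(f,np.clip(q,lo+1e-3,hi-1e-3),bounds=(lo,hi));pm=fk2(o.x,PP)
    return o.x,Ro.from_matrix(pm[1]@R.T).as_rotvec(),pm[0]
if __name__=='__main__':
    qa=D[8][0]
    for W in(.3,1,3):
        q,r,p=push(qa,[0,-200,-300],W);print(W,r.round(3),p.round(0),fk2(qa,PP)[0].round())
    qc=np.array([-0.24031835,0.63103743,0.89087497,1.48675749,-1.02666003,1.55154416,0.73018516])
    W=1
    for d in itertools.product([-300,0,300],repeat=3):
        q,r,p=push(qc,d,W)
        # want rotation about world axis: ey of slope, to reduce toolx z: positive pitch about +y
        print(d,r.round(3),p.round(0),q.round(2))
E
python3 sim.py
```

```text
0.3 [ 0.568 -0.066  0.013] [  39.  479. 1085.] [ 33. 483. 901.]
1 [ 0.114 -0.013  0.003] [ 40. 469. 946.] [ 33. 483. 901.]
3 [ 0.015 -0.002  0.   ] [ 41. 468. 909.] [ 33. 483. 901.]
(-300, -300, -300) [ 0. -0.  0.] [307. 108. 777.] [-0.28 -0.18  0.32  1.31 -0.54  1.83 -0.21]
(-300, -300, 0) [0. 0. 0.] [349. 270. 528.] [-0.56 -0.12  0.19  1.91 -0.52  1.04 -0.24]
(-300, -300, 300) [-0.  0.  0.] [392. 431. 278.] [-0.72  0.36  0.07  2.09 -1.1   0.42  0.25]
(-300, 0, -300) [0. 0. 0.] [ 300. -143.  613.] [-0.13  0.    1.    1.59 -0.5   1.88  0.73]
(-300, 0, 0) [0. 0. 0.] [342.  19. 364.] [-0.37  0.07  0.86  2.22 -0.7   1.14  0.81]
(-300, 0, 300) [-0.003  0.022  0.014] [413. 158. 155.] [ 0.46  0.63 -0.63  2.35 -1.1   0.23  0.97]
(-300, 300, -300) [-0.  0. -0.] [ 292. -394.  449.] [ 0.6   0.58  0.93  1.44 -0.63  1.93  1.47]
(-300, 300, 0) [-0.  0. -0.] [ 335. -232.  200.] [ 0.35  0.72  0.87  2.04 -0.87  1.35  1.69]
(-300, 300, 300) [0.003 0.003 0.002] [381. -77. -46.] [ 0.89  1.1  -0.37  2.22 -1.1   0.23  1.72]
(0, -300, -300) [ 0.001 -0.002 -0.001] [600.  81. 802.] [ 0.39  0.54 -0.97  0.44 
[... 937 characters left out ...]
, -300, 300) [ 0.006 -0.015 -0.009] [926. 359. 325.] [-0.27  1.24  0.59  0.18 -1.1   1.47 -0.26]
(300, 0, -300) [ 0.001 -0.034 -0.022] [ 773. -149.  591.] [ 0.44  0.92 -0.44  0.18 -0.27  1.98 -0.01]
(300, 0, 0) [ 0.    -0.01  -0.007] [897. -31. 412.] [ 0.18  1.14  0.52  0.18 -1.1   1.79  0.05]
(300, 0, 300) [ 0.    -0.002 -0.001] [970. 122. 177.] [ 0.    1.4   0.52  0.18 -1.1   1.49  0.05]
(300, 300, -300) [-0.014 -0.038 -0.027] [ 750. -353.  441.] [ 0.62  1.1   0.1   0.18 -0.71  1.98  0.34]
(300, 300, 0) [-0.006 -0.016 -0.012] [ 865. -259.  250.] [ 0.43  1.32  0.53  0.18 -1.1   1.78  0.36]
(300, 300, 300) [-0.003 -0.009 -0.006] [ 934. -118.   16.] [ 0.27  1.57  0.5   0.18 -1.1   1.48  0.36]
```

```bash
cat >> go.py <<'E'
Rg=Ro.from_euler('xyz',[-3.039,-.0142,-.165]).as_matrix()
Tg=Ro.from_euler('z',-.168).as_matrix()  # template axes at grasp
def plate(s=None):
    s=s or ctrl.read_state();R=Ro.from_euler('xyz',s['tool_rot']).as_matrix()
    M=R@Rg.T
    T=M@Tg; b=s['eef_pos']+M@(np.array([510.8,-283.,22])-np.array([511.3,-284.4,38.4]))
    loc=lambda p:(S.T@(b+T@np.array(p,float)-O)).round(1)
    A=S.T@T
    print('plate rotvec in slope',Ro.from_matrix(A).as_rotvec().round(3),'normal ang',np.arccos(A[2,2]).round(3))
    print('hole',loc([0,44,-22]),'corners',[loc([x,y,-22]).tolist() for x in(-100,100) for y in(-38,72)],'F',s['force'].round(1),'t',s['clock'],'w',round(s['width'],1))
E
python3 -c "
from go import *
plate()
snap('side','s3')"
```

```text
plate rotvec in slope [-0.045 -0.08   0.046] normal ang 0.091
hole [ 95.6 230.8 288.1] corners [[-0.4, 144.2, 284.1], [-5.2, 254.0, 279.0], [198.8, 153.7, 299.7], [194.0, 263.5, 294.6]] F [ 0.4  0.2 -3. ] t 17.8833 w 29.4
```

View pics/s3.png

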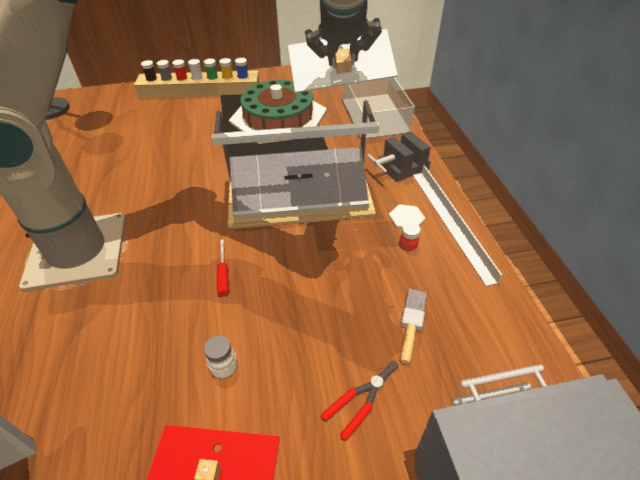

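```bash
cat >> go.py <<'E'
def mv(*targets):
    s=ctrl.read_state();R=Ro.from_euler('xyz',s['tool_rot']).as_matrix();M=R@Rg.T;T=M@Tg
    h=s['eef_pos']+M@np.array([-.5,1.4,-16.4])+T@np.array([0,44,-22.])
    for t in targets: print(t,'->',(R.T@(w(*t)-h)).round(1), (w(*t)-h+s['eef_pos']).round())
E
python3 -c "
from go import *
mv((60,90,290),(-30,20,250),(-50,40,120),(-50,45,60),(-50,84,25))"
```

```text
(60, 90, 290) -> [-40.  127.  -11.5] [ 590. -126.  341.]
(-30, 20, 250) -> [-135.8  195.1   16.5] [ 497. -158.  272.]
(-50, 40, 120) -> [-167.2  180.3  145. ] [485. -74. 169.]
(-50, 45, 60) -> [-172.6  178.1  204.9] [488. -40. 120.]
(-50, 84, 25) -> [-174.5  140.7  241.6] [493.  11. 109.]
```

>>> step_arm(
  linear=[
    [-40,127,-11],
    [-40,127,-11],
    [-40,127,-11],
    [-40,127,-11],
    [-136,195,16],
    [-136,195,16],
    [-136,195,16],
    [-136,195,16],
  ],
  yaw=[0.046,0.046,0.046,0.046,0.046,0.046,0.046,0.046],
  gripper=[-1,-1,-1,-1,-1,-1,-1,-1],
)

```text
clock: 18.6
eef_pos: [494.3, -148.9, 273.1]
tool_rot: [-2.557, -0.07, -0.145]
force: [-0.9, 0.1, -2.6]
width: 29.0
```

```bash
python3 -c "
from go import *
print(ctrl.read_state()['qpos'])
plate()
mv((-50,35,120),(-50,45,60),(-50,84,25))"
```

```text
[ 0.04086667  0.69534135  0.87767189  1.8447976  -0.98311019  1.43735404
  1.22993878]
plate rotvec in slope [-0.043 -0.071 -0.012] normal ang 0.083
hole [-31.7  28.7 247.3] corners [[-132.6, -52.1, 243.8], [-131.0, 57.8, 239.1], [66.9, -54.3, 257.9], [68.4, 55.6, 253.2]] F [-0.9  0.1 -2.6] t 18.6 w 29.0
(-50, 35, 120) -> [-29.1   1.3 125.5] [483. -78. 166.]
(-50, 45, 60) -> [-34.2  -5.1 185.7] [486. -40. 119.]
(-50, 84, 25) -> [-37.5 -41.9 222.9] [491.  11. 108.]
```

>>> step_arm(
  linear=[
    [-29,1,125],
    [-29,1,125],
    [-29,1,125],
    [-29,1,125],
    [-34,-5,180],
    [-34,-5,180],
    [-34,-5,180],
  ],
  yaw=[0,0,0,0,0,0,0],
  gripper=[-1,-1,-1,-1,-1,-1,-1],
)

```text
clock: 19.18
eef_pos: [492.5, -32.5, 126.9]
tool_rot: [-2.543, -0.078, -0.13]
force: [-0.8, 1.6, -1.9]
width: 29.1
```

```bash
python3 -c "
from go import *
print(ctrl.read_state()['qpos'])
snap('side','s4')
plate()
mv((-50,84,25),(-50,84,12),(-50,80,5))"
```

```text
[ 0.28198117  0.73013439  0.15286114  2.08821111 -1.09755632  0.80397103
  1.2713981 ]
plate rotvec in slope [-0.034 -0.073  0.002] normal ang 0.081
hole [-44.5  52.7  65.8] corners [[-144.2, -29.6, 61.3], [-144.2, 80.4, 57.5], [55.3, -29.0, 75.9], [55.3, 81.0, 72.1]] F [ 0.6 -1.  -2.7] t 19.2333 w 29.0
(-50, 84, 25) -> [ -8.9 -28.5  42.2] [492.  11. 108.]
(-50, 84, 12) -> [-10.  -27.7  55.1] [492.  17.  96.]
(-50, 80, 5) -> [-10.6 -23.2  61.8] [492.  18.  88.]
```

View pics/s4.png

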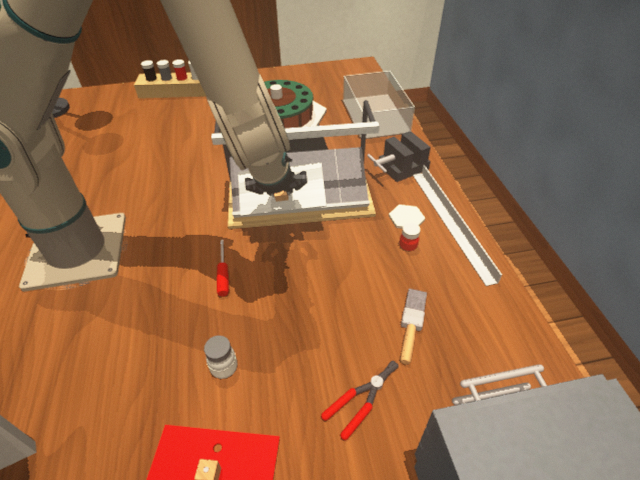

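>>> step_arm(
  linear=[
    [-5,-14,20],
    [-9,-28,42],
    [-9,-28,42],
    [-10,-28,48],
    [-10,-28,52],
  ],
  yaw=[0,0,0,0,0],
  gripper=[-1,-1,-1,-1,-1],
)

```text
clock: 19.65
eef_pos: [492.7, 10.2, 98.5]
tool_rot: [-2.557, -0.08, -0.14]
force: [-0.1, 0.5, -3.1]
width: 29.1
```

```bash
python3 -c "
from go import *
plate()
mv((-50,84,12),(-50,84,8),(-50,80,8))"
```

```text
plate rotvec in slope [-0.043 -0.077 -0.003] normal ang 0.088
hole [-48.7  78.4  17. ] corners [[-148.8, -3.4, 12.8], [-148.2, 106.5, 8.1], [50.6, -3.7, 28.2], [51.2, 106.2, 23.5]] F [-0.1  0.5 -3.1] t 19.65 w 29.1
(-50, 84, 12) -> [-1.8 -5.3  5.2] [492.  18.  97.]
(-50, 84, 8) -> [-2.2 -5.1  9.1] [492.  20.  93.]
(-50, 80, 8) -> [-2.2 -1.1  8.9] [492.  16.  91.]
```

>>> step_arm(
  linear=[
    [0,-8,0],
    [-1,-8,3],
    [-1,-8,6],
    [-2,-7,9],
    [-2,-7,11],
    [-2,-7,11],
  ],
  yaw=[0,0,0,0,0,0],
  gripper=[-1,-1,-1,-1,-1,-1],
)

```text
clock: 20.15
eef_pos: [492.7, 22.2, 93.5]
tool_rot: [-2.556, -0.081, -0.141]
force: [1.2, -4.6, 4.5]
width: 28.8
```

```bash
python3 -c "
from go import *
plate();snap('side','s5')
mv((-50,80,5))
im=cv2.imread('pics/s5.png');cv2.imwrite('pics/s5z.png',cv2.resize(im[110:230,210:390],None,fx=4.4,fy=4.4))"
```

```text
plate rotvec in slope [-0.042 -0.078 -0.004] normal ang 0.089
hole [-49.7  86.3   6.8] corners [[-149.8, 4.6, 2.4], [-149.2, 114.5, -2.2], [49.6, 4.2, 18.0], [50.1, 114.1, 13.4]] F [ 1.2 -4.6  4.5] t 20.15 w 28.8
(-50, 80, 5) -> [-0.5  6.4  1.5] [492.  18.  89.]
```

View pics/s5z.png

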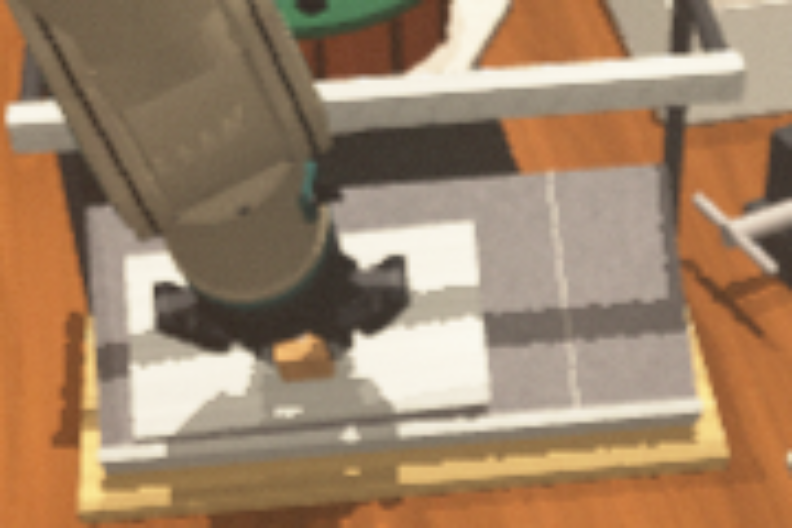

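>>> step_arm(
  linear=[
    [0,2,1],
    [0,4,1],
    [0,5,1],
    [0,5,1],
  ],
  yaw=[0,0,0,0],
  gripper=[-1,-1,-1,-1],
)

```text
clock: 20.53
eef_pos: [491.9, 20.8, 90.9]
tool_rot: [-2.551, -0.079, -0.14]
force: [2.4, -1.3, 7.2]
width: 29.3
```

```bash
python3 -c "
from go import *
plate()"
```

```text
plate rotvec in slope [-0.037 -0.076 -0.004] normal ang 0.085
hole [-50.5  83.9   5.4] corners [[-150.6, 2.1, 0.9], [-150.1, 112.1, -3.2], [48.8, 1.7, 16.1], [49.3, 111.6, 12.0]] F [ 2.4 -1.3  7.2] t 20.5333 w 29.3
```

>>> step_arm(
  linear=[
    [0,2,0],
    [0,4,0],
    [0,4,0],
  ],
  yaw=[0,0,0],
  gripper=[-1,-1,-1],
)

```text
clock: 20.78
eef_pos: [491.2, 18.9, 89.3]
tool_rot: [-2.549, -0.079, -0.138]
force: [0.4, 1.2, 8.8]
width: 29.1
```

```bash
python3 -c "
from go import *
plate();s=ctrl.read_state();print(S.T@s['force'])"
```

```text
plate rotvec in slope [-0.035 -0.075 -0.002] normal ang 0.082
hole [-51.1  81.5   5.1] corners [[-151.1, -0.4, 0.5], [-150.8, 109.5, -3.3], [48.4, -0.5, 15.4], [48.7, 109.4, 11.6]] F [0.4 1.2 8.8] t 20.7833 w 29.1
[0.3066918  5.47004711 6.97463205]
```

>>> step_arm(
  linear=[
    [0,0,0],
    [0,0,0],
    [0,0,0],
    [0,0,0],
  ],
  yaw=[0,0,0,0],
  gripper=[-0.1,-0.1,-0.1,-0.1],
)

```text
clock: 21.12
eef_pos: [491.0, 16.3, 87.5]
tool_rot: [-2.556, -0.079, -0.138]
force: [0.2, 0.3, 0.3]
width: 38.5
```

```bash
python3 -c "
from go import *
plate();snap('side','s6')
im=cv2.imread('pics/s6.png');cv2.imwrite('pics/s6z.png',cv2.resize(im[110:230,210:390],None,fx=4.4,fy=4.4))"
```

```text
plate rotvec in slope [-0.042 -0.076 -0.002] normal ang 0.086
hole [-51.   78.1   4.6] corners [[-151.0, -3.8, 0.4], [-150.6, 106.1, -4.2], [48.4, -3.9, 15.5], [48.8, 106.0, 10.9]] F [0.2 0.3 0.3] t 21.1167 w 38.5
```

View pics/s6z.png

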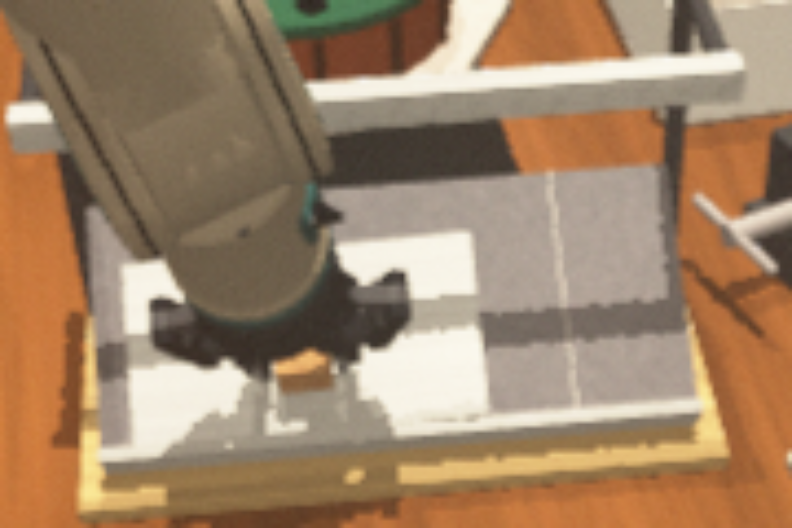

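```bash
python3 -c "
from go import *
s=ctrl.read_state();R=Ro.from_euler('xyz',s['tool_rot']).as_matrix()
for dx in(-19,19):
  print('tip',(S.T@(s['eef_pos']+R@[dx,0,25]-O)).round(1))
for d in [(0,0,3),(30,0,3),(45,0,3),(50,0,3),(55,0,3),(60,0,3)]: print(d,(R.T@S@np.array(d,float)).round(1))"
```

```text
tip [-70.   36.   18.2]
tip [-32.2  36.1  21.6]
(0, 0, 3) [ 0.3 -0.2 -3. ]
(30, 0, 3) [30.1  0.1 -0.3]
(45, 0, 3) [45.1  0.2  1. ]
(50, 0, 3) [50.1  0.2  1.5]
(55, 0, 3) [55.   0.3  1.9]
(60, 0, 3) [60.   0.3  2.4]
```

>>> step_arm(
  linear=[
    [7,0,0.5],
    [14,0,1],
    [21,0,2],
    [28,0,2.5],
    [34,0,3],
    [39,0,3],
    [43,0,4],
    [43,0,4],
  ],
  yaw=[0,0,0,0,0,0,0,0],
  gripper=[-0.1,-0.1,-0.1,-0.1,-0.1,-0.1,-0.1,-0.1],
)

```text
clock: 21.83
eef_pos: [535.2, 12.8, 87.8]
tool_rot: [-2.555, -0.08, -0.138]
force: [0.3, 0.0, -1.0]
width: 38.6
```

```bash
python3 -c "
from go import *
plate();snap('side','s7')
s=ctrl.read_state();print(S.T@s['force'])
im=cv2.imread('pics/s7.png');cv2.imwrite('pics/s7z.png',cv2.resize(im[110:230,210:390],None,fx=4.4,fy=4.4))"
```

```text
plate rotvec in slope [-0.041 -0.077 -0.001] normal ang 0.087
hole [-6.7 78.9  4.5] corners [[-106.6, -3.0, 0.2], [-106.3, 106.9, -4.3], [92.8, -3.0, 15.5], [93.1, 106.9, 11.0]] F [ 0.3  0.  -1. ] t 21.8333 w 38.6
[-1.06750253 -0.42183329 -0.63227215]
```

View pics/s7z.png

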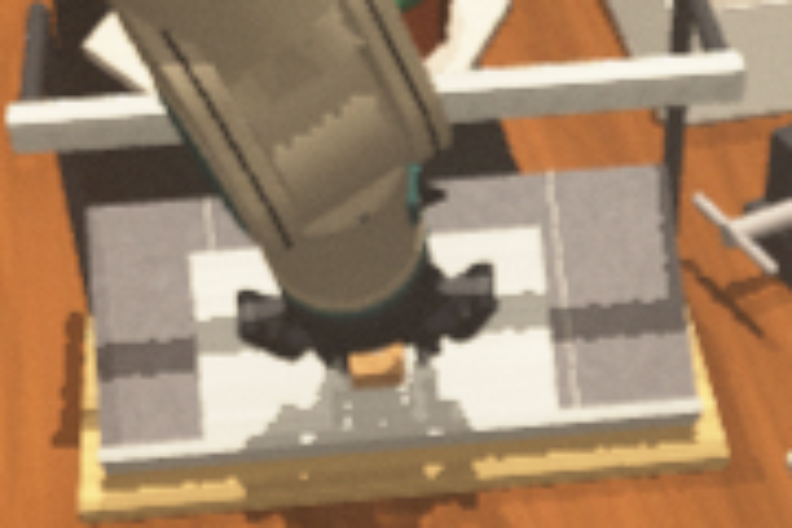

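>>> step_arm(
  linear=[
    [3,0,0.3],
    [6,0,0.5],
    [8,0,0.7],
    [9.5,0,0.8],
    [11,0,1],
    [11,0,1],
  ],
  yaw=[0,0,0,0,0,0],
  gripper=[-0.1,-0.1,-0.1,-0.1,-0.1,-0.1],
)

```text
clock: 22.38
eef_pos: [545.6, 11.8, 87.8]
tool_rot: [-2.555, -0.08, -0.138]
force: [-0.7, 0.7, -0.1]
width: 38.7
```

```bash
python3 -c "
from go import *
plate();s=ctrl.read_state();print(S.T@s['force'])"
```

```text
plate rotvec in slope [-0.041 -0.076 -0.002] normal ang 0.087
hole [ 3.8 78.9  4.5] corners [[-96.2, -3.0, 0.3], [-95.8, 106.9, -4.3], [103.2, -3.0, 15.5], [103.6, 106.9, 11.0]] F [-0.7  0.7 -0.1] t 22.3833 w 38.7
[-0.76825962  0.5243613  -0.40072671]
```

>>> step_arm(
  linear=[
    [1,0,0.1],
    [2,0,0.2],
    [3,0,0.3],
    [3,0,0.3],
  ],
  yaw=[0,0,0,0],
  gripper=[-0.1,-0.1,-0.1,-0.1],
)

```text
clock: 22.72
eef_pos: [548.2, 11.6, 87.8]
tool_rot: [-2.555, -0.079, -0.138]
force: [-1.0, 0.7, 0.0]
width: 38.3
```

```bash
python3 -c "
from go import *
plate();snap('side','s8')
s=ctrl.read_state();print(S.T@s['force'])
im=cv2.imread('pics/s8.png');cv2.imwrite('pics/s8z.png',cv2.resize(im[110:230,210:390],None,fx=4.4,fy=4.4))"
```

```text
plate rotvec in slope [-0.041 -0.076 -0.002] normal ang 0.086
hole [ 6.3 79.   4.5] corners [[-93.7, -2.9, 0.3], [-93.3, 107.0, -4.2], [105.8, -3.0, 15.4], [106.2, 106.9, 10.9]] F [-1.   0.7  0. ] t 22.7167 w 38.3
[-1.7982611  -0.26880995 -0.45937452]
```

View pics/s8z.png

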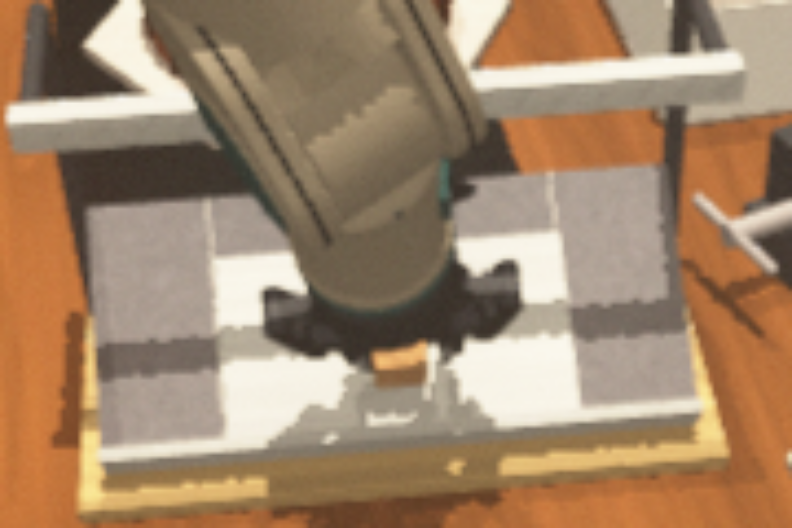

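>>> step_arm(
  linear=[
    [0.7,0,0.1],
    [1.4,0,0.1],
    [2,0,0.2],
    [2,0,0.2],
  ],
  yaw=[0,0,0,0],
  gripper=[-0.1,-0.1,-0.1,-0.1],
)

```text
clock: 23.1
eef_pos: [550.2, 11.4, 87.8]
tool_rot: [-2.555, -0.079, -0.138]
force: [-1.0, 1.0, -0.2]
width: 38.1
```

>>> step_arm(
  linear=[
    [0.7,0,0.1],
    [1.4,0,0.1],
    [2,0,0.2],
    [2,0,0.2],
  ],
  yaw=[0,0,0,0],
  gripper=[-0.1,-0.1,-0.1,-0.1],
)

```text
clock: 23.43
eef_pos: [551.7, 11.3, 87.8]
tool_rot: [-2.555, -0.079, -0.138]
force: [-3.8, 1.2, 0.9]
width: 38.3
```

```bash
python3 -c "
from go import *
plate();snap('side','s9')
s=ctrl.read_state();print(S.T@s['force'])
im=cv2.imread('pics/s9.png');cv2.imwrite('pics/s9z.png',cv2.resize(im[110:230,210:390],None,fx=4.4,fy=4.4))
for t in('s5','s6','s7','s8','s9'):
  P=pts(dict(np.load(f'pics/{t}.npz')));L=(P-O)@S
  im=cv2.imread(f'pics/{t}.png').astype(int);br=im.min(-1)>150
  m=br&(abs(L[...,1]-20)<8)&(abs(L[...,2]-8)<20)
  X=L[m]; b=np.arange(-170,175,20)
  print(t,[(int(x),round(float(np.median(X[(X[:,0]>=x)&(X[:,0]<x+20),2])),1)) for x in b if ((X[:,0]>=x)&(X[:,0]<x+20)).sum()>5])
"
```

```text
plate rotvec in slope [-0.041 -0.075 -0.002] normal ang 0.085
hole [ 9.9 79.   4.4] corners [[-90.1, -2.9, 0.3], [-89.8, 107.0, -4.2], [109.3, -3.0, 15.3], [109.7, 106.9, 10.8]] F [-3.8  1.2  0.9] t 23.4333 w 38.3
[-3.50600628 -0.29825181  1.14440687]
s5 [(-170, 1.1), (-150, 8.2), (-130, 9.3), (-110, 11.3), (-90, 10.8), (-70, 13.7), (-30, 18.1), (-10, 19.0), (10, 20.3), (30, 22.3), (50, -0.3), (70, 0.6), (90, 1.2)]
s6 [(-170, 3.0), (-150, 5.3), (-130, 6.5), (-110, 7.8), (-90, 9.2), (-30, 12.3), (-10, 11.8), (10, 13.2), (30, 13.4), (50, -1.0), (70, -0.7), (90, -0.9)]
s7 [(-150, -0.8), (-130, 1.9), (-110, 7.0), (-90, 7.5), (-70, 6.8), (-50, 7.2), (-10, 8.5), (10, 7.6), (30, 7.2), (50, 6.7), (70, 7.0), (90, -0.0)]
s8 [(-110, 2.8), (-90, 5.4), (-70, 4.7), (-50, 5.5), (10, 4.7), (30, 4.9), (50, 4.9), (70, 4.4), (90, 3.8)]
s9 [(-110, 1.3), (-90, 4.9), (-70, 4.9), (-50, 5.2), (-30, 5.7), (10, 5.3), (30, 4.2), (50, 4.9), (70, 4.4), (90, 3.5), (110, 0.9)]
```

View pics/s9z.png

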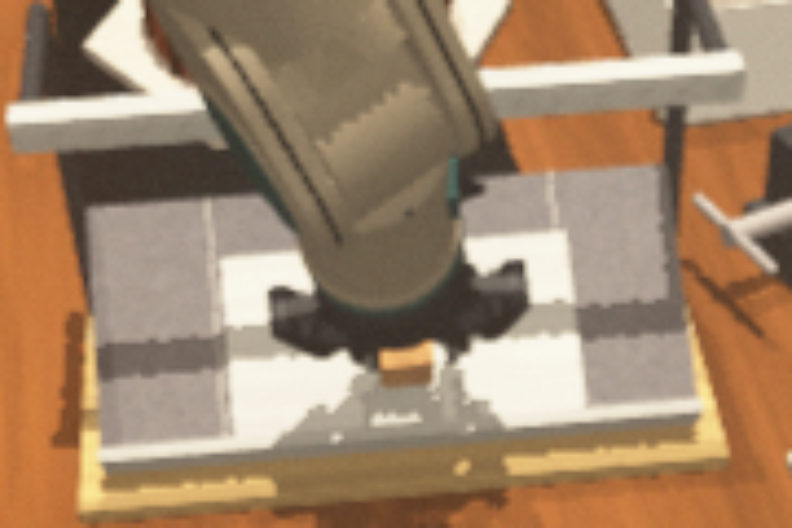

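>>> step_arm(
  linear=[
    [-3,0,0],
    [-5,0,-0.5],
    [-5,0,-0.5],
    [-5,0,-0.5],
    [-5,0,-0.5],
    [-5,0,-10],
    [-5,0,-25],
    [-5,0,-45],
  ],
  yaw=[0,0,0,0,0,0,0,0],
  gripper=[-0.1,-0.1,0.5,0.5,0.5,0.5,0.5,0.5],
)

```text
clock: 24.15
eef_pos: [540.3, -12.2, 125.0]
tool_rot: [-2.554, -0.078, -0.137]
force: [-0.0, -0.5, 0.1]
width: 64.1
```

>>> step_arm(
  linear=[
    [0,0,-40],
    [0,0,-80],
    [0,20,-120],
    [0,60,-140],
    [0,100,-150],
    [0,140,-160],
    [0,180,-170],
    [0,180,-170],
  ],
  yaw=[0,0,0,0,0,0,0,0],
  gripper=[0.5,0.5,0.5,0.5,0.5,0.5,0.5,0.5],
)

```text
clock: 24.82
eef_pos: [500.9, -263.6, 163.8]
tool_rot: [-2.564, -0.077, -0.148]
force: [0.3, -1.4, 0.0]
width: 63.9
```

```bash
cat > chk.py <<'E'
from go import *
import sys
for n in('side','top'):
  t=n[0]+sys.argv[1];d=snap(n,t)
  P=pts(d);L=(P-O)@S
  im=d['frame'].astype(int);br=im.min(-1)>(150)
  for y0 in(15,60,100):
    m=br&(abs(L[...,1]-y0)<8)&(abs(L[...,2]-8)<20); X=L[m]
    print(n,y0,[(int(x),round(float(np.median(X[(X[:,0]>=x)&(X[:,0]<x+20),2])),1)) for x in np.arange(-170,175,20) if ((X[:,0]>=x)&(X[:,0]<x+20)).sum()>3])
im=cv2.imread(f'pics/s{sys.argv[1]}.png');cv2.imwrite(f'pics/s{sys.argv[1]}z.png',cv2.resize(im[110:230,210:390],None,fx=4.4,fy=4.4))
print(ctrl.read_state()['clock'])
E
python3 chk.py 10
```

```text
side 15 [(30, 4.6), (50, 3.9), (70, 4.3), (90, 3.9), (130, 1.1), (150, -2.0)]
side 60 [(10, 6.1), (30, 4.5), (50, 5.0), (70, 4.5), (90, 4.0)]
side 100 [(-10, 4.8), (10, 5.3), (30, 4.6), (50, 4.7), (70, 5.2), (90, 4.5), (110, -0.8), (130, -1.2), (150, -0.6)]
top 15 [(-110, 3.0), (-90, 3.1), (-70, 3.7), (-50, 2.2), (-30, 3.6), (10, 6.9), (30, 2.7), (50, 3.6), (70, 2.6), (90, 2.8)]
top 60 [(-30, -0.5), (-10, 0.6)]
top 100 [(-90, 3.5), (-70, 3.4), (-50, 3.7), (-30, 3.8), (-10, 3.2), (10, 3.7), (30, 2.9), (50, 3.4), (70, 1.5), (90, 2.2)]
24.9167
```

View pics/s10.png

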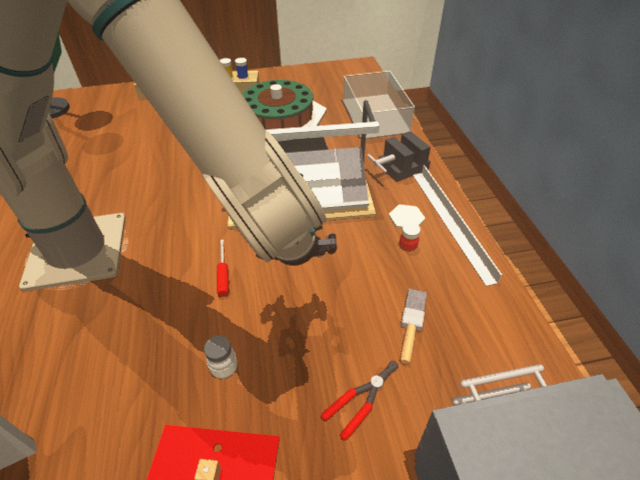

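View pics/s10z.png

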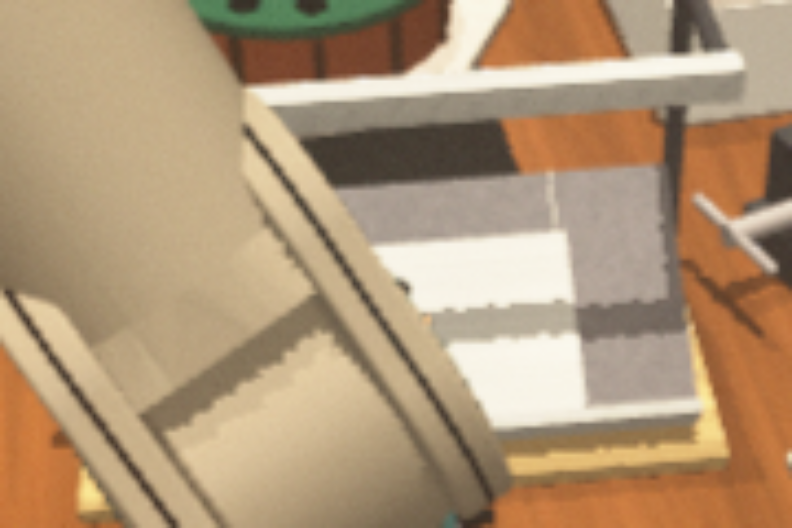

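```bash
python3 -c "
import cv2
t=cv2.imread('pics/t10.png'); cv2.imwrite('pics/t10z.png',cv2.resize(t[160:345,150:375],None,fx=3.2,fy=3.2,interpolation=cv2.INTER_CUBIC))"
```

```text
(no output)
```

View pics/t10z.png

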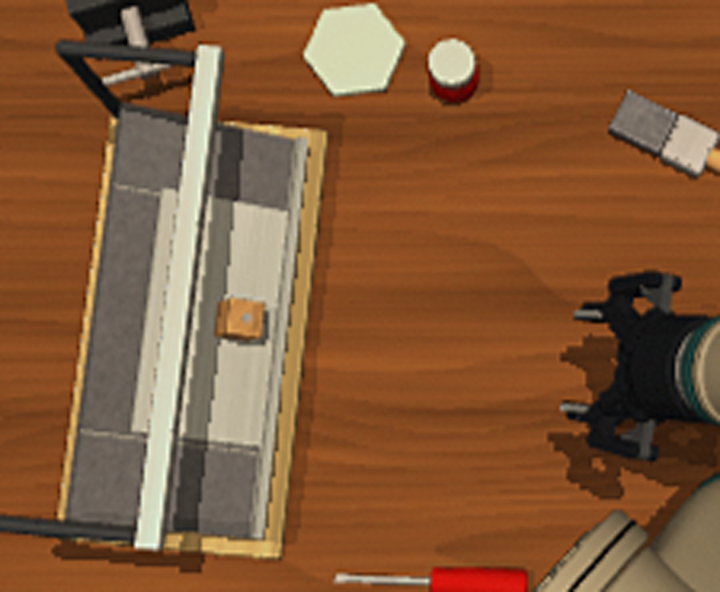

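>>> step_arm(
  linear=[
    [0,40,-20],
    [0,80,-40],
    [0,120,-60],
    [0,160,-80],
    [0,200,-100],
    [0,200,-100],
  ],
  yaw=[0,0,0,0,0,0],
  gripper=[0.5,0.5,0.5,0.5,0.5,0.5],
)

```text
clock: 25.42
eef_pos: [473.4, -478.5, 138.8]
tool_rot: [-2.56, -0.078, -0.141]
force: [-1.1, 0.8, 0.3]
width: 64.1
```

```bash
python3 chk.py 11
```

```text
side 15 [(-110, 1.4), (-90, 4.7), (-70, 4.4), (-50, 4.9), (-30, 5.0), (10, 4.8), (30, 4.8), (50, 4.2), (70, 4.4), (90, 4.6)]
side 60 []
side 100 [(-110, 2.6), (-90, 5.6), (-70, 5.0), (-50, 5.2), (-30, 4.4), (-10, 4.7), (10, 5.1), (30, 4.0), (50, 4.6), (70, 4.6), (90, 4.2)]
top 15 [(-110, 4.5), (-90, 3.0), (-70, 3.0), (-50, 4.5), (-30, 3.3), (10, 5.5), (30, 3.1), (50, 3.0), (70, 2.3), (90, 3.1)]
top 60 [(-30, -0.2)]
top 100 [(-90, 2.9), (-70, 4.4), (-50, 2.9), (-30, 2.2), (-10, 2.3), (10, 4.3), (30, 3.2), (50, 3.1), (70, 4.3), (90, 3.3)]
25.5167
```

View pics/s11.png

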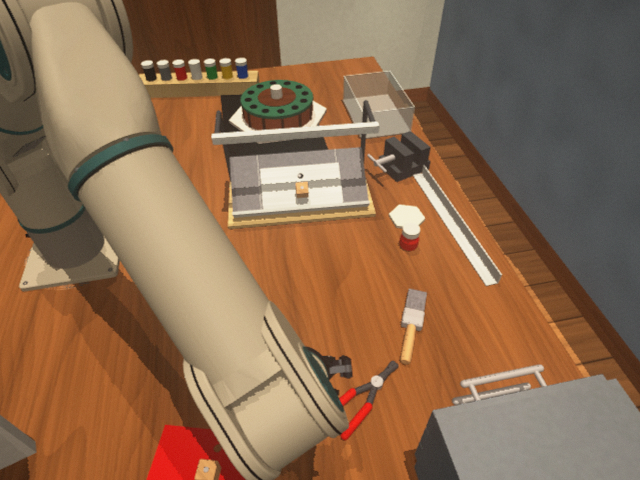

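View pics/s11z.png

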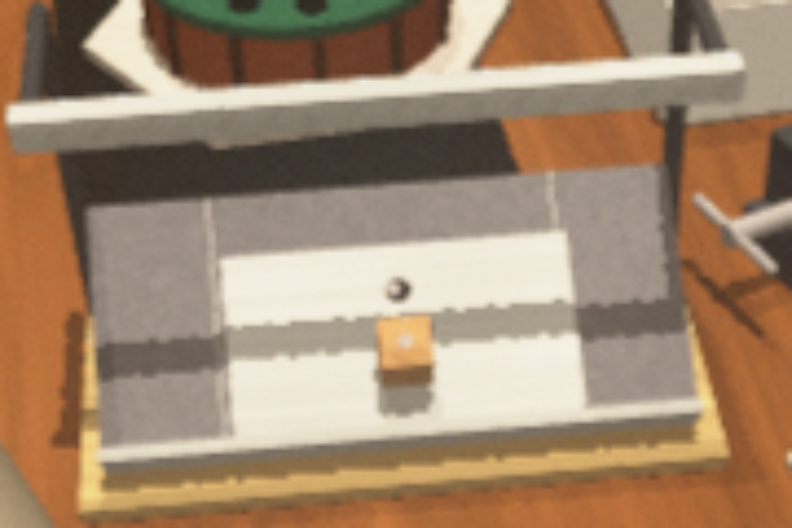

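```bash
python3 -c "
from h import *
s=ctrl.read_state();print(s['force'],s['qd'].round(3),s['clock']);print(ctrl.finish_job())"
```

```text
[ 0.29949941  0.36851738 -0.20434229] [-0.044 -0.035 -0.05   0.074 -0.024 -0.001  0.002] 25.5167
the job is handed in; nothing more can be done
None
```

The template is lying flush on the board with its hole over the pin, released, and I handed the job in at 25.5 s. The hand-in gave no verdict.

**What I did**
- **Tilting:** The moves can only turn the tool about its own axis. I got the tilt by pushing against the arm's joint limits in short calls, with the template already gripped.
- **Placing:** I lowered it under the lamp onto the ledge at the near end, still gripped. My estimate put the hole about 51 mm short of the slot's middle, at y about 81 mm and roughly 5 to 10 mm off the face. The plate was about 0.085 rad from parallel.
- **Sliding:** I loosened the jaws so the plate rested on the board, then pushed the block along the ledge until the plate dropped and the finger met about 3.5 N of resistance. I then opened the jaws and backed away.

**Last checks**
- **Flush:** The side camera's depth puts the plate's top 4 to 5.6 mm above the face along its whole length, which fits a 5 mm plate lying flat.
- **On the pin:** The last picture shows the pin inside the hole, and the plain edge is against the ledge.
- **Released:** The tool is clear of everything and the force on it is near zero.
- **Bystanders:** By eye, those visible in the last pictures were in place. The arm hid the glue jar in the last side picture, and I did not measure any of them again.

**Disagreements and misses**
- The top camera's depth reads the plate 1 to 2 mm lower than the side camera's, about the size of the calibration error.
- During the approach the plate was tilted about 0.08 rad along the ledge, inside the 0.17 limit, and it vanished on release.
- An early path to the board ran into joint limits. Joint 2 read -0.374 against its -0.37 limit and joint 3 read 1.324 against 1.32, so I backed out and took a wider path. Joint 6 also read 1.982 against 1.98 while tilting. I don't know if the judge counts overshoots this small.

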